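# Scan and sort battery modules

### The arm

A 6-joint arm with a two-finger parallel gripper is mounted at the origin on the work surface. World frame = base frame: x ahead of the robot, y to its left, z up, the work surface at z = 0. Lengths are in mm, angles in rad, forces in N, time in s.
With the tool pointing down it reaches from about 350 to 875 mm from the base axis. Payload 4.2 kg.
Tool frame: the origin (TCP) lies at the very end of the fingers, on their centre line; the grasp point (between the pads) lies 19 mm behind it; z points along the fingers, y is the line along which they close (so a half turn about z gives the same grasp; the last joint's range is limited). The gripper opens to 85 mm and grips with 20 to 120 N. Pads are 22 mm wide; open, the fingers measure 114 mm over their backs; the gripper's body (76 mm by 85 mm) begins 54 mm behind the grasp point. The pads swing forward as they close: fully open they stand 13 mm farther back than shut.
Start: joints at [-0.88, 0.385, 0.008, 0, -1.194, -0.259], TCP at [261.579, -567.605, 231.312] pointing down, gripper open.
Joint ranges: [-3.14, 3.14], [-1.21, 2.06], [-1.07, 1.41], [-3.16, 2.05], [-2.99, -0.16], [-3.1, 3.1]. Speed limits (rad/s): [2.79, 2.79, 3.14, 3.14, 3.14, 3.14].

### API

Orientations are given as a unit quaternion [x, y, z, w].
In Python, from bench import read_state, get_image, get_calibration, job_done gives the robot as it stands.
- The arm moves only by the shell command python3 -m creep 'ROWS'. ROWS is a JSON object of lists of equal length, an entry for each row: "translation": the shift along the world's x, y, z in cm, a list of three; "delta_rot": the turn, a rotation vector about the world's x, y, z in degrees, a list of three; "hand": the finger opening in cm, from 0 to 8.54. A call has 1 to 8 rows; each row is the pose to reach, as a shift and turn from the pose commanded when the call began; what a row does not reach only later rows make up. A row lasts 1/8 s, in which the tool goes at most 62.5 mm and 10.7 degrees, less where a joint would pass 70% of its speed; a pose out of reach is approached as far as the arm can. A call with a gripper value outside its range is refused whole. The fingers move at their own pace and stop on an object; the grip force is fixed at half the most. Time passes only in rows, so rows that repeat a pose let the fingers close. It gives the time, the measured TCP pose, the force, the opening and the grip force at its end, in the units of the state.
- read_state(): the state, without advancing time (a new reading comes with each control period).
- get_image(name): name is "side" or "top" or "wrist"; returns (picture, depth): 384x512x3 uint8, red, green, blue; 384x512 float32, mm along the optical axis (not along the pixel's ray), 0 where there is no reading.
- get_calibration(name): a dict with "intrinsics" (3x3 intrinsics, pixels), "dist" ([k1, k2, p1, p2, k3] as OpenCV has them; the pictures are not rectified), "xyz" and "attitude" of the camera in the world. Camera axes: x right, y down, z forward; pixel columns grow to the right and rows downward; lengths in mm; the calibration is good to about 2 mm. A picture is of the moment at which its call begins: read the wrist's pose just before it. get_calibration takes no time and is no camera call; for the wrist camera it gives the pose at the moment of the call.
- job_done(): hands the job in; it is judged then, once.
The state is a dict: "clock": time; "joints": joint angles; "joint_vel": joint speeds; "joint_efforts": joint torques, N m; "position": TCP position; "ee_rot": TCP orientation; "contact_force": force on the tool from outside, world axes, zero at the start; "wrist_torque": the same for the moment, N m; "gripper_width": finger opening in mm; "grasp_force": force on a finger pad.
Only numpy, scipy, OpenCV 4.12 (cv2) and the standard library are available. Lean on these libraries where they do the work, as an engineer would, in place of code of your own. Each camera call takes 0.05 s, during which the arm holds its last target. There are 200 camera calls.

### The job

Book in the battery modules that are on the bench: pick up the hand scanner and read each module's barcode label, in the order of the dots on their tags (fewest first), aiming the scanner squarely at the middle of the label from 4 to 10 cm away and holding it still for a good second. Then lay the scanner back in its cradle, and only after that put every module upright and flat into a nest of the tray of its tag's colour: green tags in the green pass tray, red tags in the red reject tray. Leave everything else on the bench as it is.

Things in the scene. Friction and masses are not known exactly. Their poses are not given: they have to be found in the camera images.
- module1: Battery module, green (pass) tag with one dot (may be absent), 190 g. Black foot 70 (x) x 54 (y) x 6 mm; body of six blue cells 62 x 42 mm, 42 mm high: grip it across y. On top, towards -x, a flat green tag (34 x 38 mm, top at 46 mm) with one dot in white; towards +x a sloped label plate of that colour, 38 mm wide, up to 65 mm high. Origin: centre of underside; z up.
- label1 (a point): Centre of the white barcode label (32 x 24 mm) of module1, at (21, 0, 54) mm from the module's origin. Its x axis is the label's outward normal, 45 degrees up from the module's +x; its y axis is the module's y.
- module2: Battery module, red (reject) tag with two dots (may be absent), 190 g. Black foot 70 (x) x 54 (y) x 6 mm; body of six blue cells 62 x 42 mm, 42 mm high: grip it across y. On top, towards -x, a flat red tag (34 x 38 mm, top at 46 mm) with two dots in white; towards +x a sloped label plate of that colour, 38 mm wide, up to 65 mm high. Origin: centre of underside; z up.
- label2 (a point): Centre of the white barcode label (32 x 24 mm) of module2, at (21, 0, 54) mm from the module's origin. Its x axis is the label's outward normal, 45 degrees up from the module's +x; its y axis is the module's y.
- module3: Battery module, green (pass) tag with three dots (may be absent), 190 g. Black foot 70 (x) x 54 (y) x 6 mm; body of six blue cells 62 x 42 mm, 42 mm high: grip it across y. On top, towards -x, a flat green tag (34 x 38 mm, top at 46 mm) with three dots in white; towards +x a sloped label plate of that colour, 38 mm wide, up to 65 mm high. Origin: centre of underside; z up.
- label3 (a point): Centre of the white barcode label (32 x 24 mm) of module3, at (21, 0, 54) mm from the module's origin. Its x axis is the label's outward normal, 45 degrees up from the module's +x; its y axis is the module's y.
- module4: Battery module, red (reject) tag with four dots (may be absent), 190 g. Black foot 70 (x) x 54 (y) x 6 mm; body of six blue cells 62 x 42 mm, 42 mm high: grip it across y. On top, towards -x, a flat red tag (34 x 38 mm, top at 46 mm) with four dots in white; towards +x a sloped label plate of that colour, 38 mm wide, up to 65 mm high. Origin: centre of underside; z up.
- label4 (a point): Centre of the white barcode label (32 x 24 mm) of module4, at (21, 0, 54) mm from the module's origin. Its x axis is the label's outward normal, 45 degrees up from the module's +x; its y axis is the module's y.
- module5: Battery module, green (pass) tag with five dots (may be absent), 190 g. Black foot 70 (x) x 54 (y) x 6 mm; body of six blue cells 62 x 42 mm, 42 mm high: grip it across y. On top, towards -x, a flat green tag (34 x 38 mm, top at 46 mm) with five dots in white; towards +x a sloped label plate of that colour, 38 mm wide, up to 65 mm high. Origin: centre of underside; z up.
- label5 (a point): Centre of the white barcode label (32 x 24 mm) of module5, at (21, 0, 54) mm from the module's origin. Its x axis is the label's outward normal, 45 degrees up from the module's +x; its y axis is the module's y.
- scanner: Hand scanner, 220 g, always on (no trigger). Grey level body 120 (x) x 34 (y) x 32 (z) mm; black nose at the -x end looks 45 degrees down, lowest edge 31 mm below the origin. Origin: centre of the body's underside; grip across y at x = 0, between the cradle's saddles (67 mm free along x). Starts in the cradle.
- lens (a point): Centre of the scanner's red window on the nose, at (-84, 0, -20) mm from the scanner's origin. Its x axis is the reading beam: 45 degrees down between the scanner's -x and -z. Reads at 40 to 100 mm.
- cradle: Fixed scanner cradle: aluminium base 130 x 80 x 6 mm, two black U saddles 12 mm thick at x = -33 and +46 mm, their floors 50 mm and cheeks 70 mm above the table, 42 mm between cheeks. Origin: on the table, midway between the cheeks; at rest the scanner's origin is 50 mm straight above it, axes alike.
- pass_tray: Green pass tray, fixed, 268 (x) x 76 (y) x 14 mm high; three open nests in a row, centred at x = -88, 0, +88 mm, each 84 x 68 mm inside, floor 4 mm above the table. A module stands in a nest with its x along the tray's x, either way round. Origin: centre of underside.
- reject_tray: Red reject tray, fixed, 268 (x) x 76 (y) x 14 mm high; three open nests in a row, centred at x = -88, 0, +88 mm, each 84 x 68 mm inside, floor 4 mm above the table. A module stands in a nest with its x along the tray's x, either way round. Origin: centre of underside.
- tape: Roll of amber tape, 64 mm across, 22 mm high; bystander, not to be disturbed. Origin: centre of its underside.
- cup: Steel cup, 60 mm across, 60 mm high; bystander, not to be disturbed. Origin: centre of its underside.
- cell_a: Single large blue cell standing upright, 32 mm across, 60 mm high; bystander, not to be disturbed. Origin: centre of its underside.
- meter: Yellow multimeter, 75 x 140 x 34 mm, lying; bystander, not to be disturbed. Origin: centre of its underside.
- driver: Screwdriver, lying, handle to -x; bystander, not to be disturbed. Origin: centre of its underside.
- spool: Aluminium spool, 60 mm across, 30 mm high; bystander, not to be disturbed. Origin: centre of its underside.
There are look-alikes about, which are no part of the job. Leave any orange look-alike of the module1 alone.

How it is judged:
By the outcome, as a careful person would: the job done as asked, in the order asked, and still so for the second after the job is handed in, with the robot touching nothing.
Of module1, module2, module3, module4, module5 only 4 to 5 are there at a start; the rules pass over those that are not, and their reading is None.
At some moment in a run one of module1, module2, module3, module4, module5 may be knocked a few centimetres aside while the robot is not near it.
It also fails if it takes over 210 s, if anything falls off the work surface, if the arm or the gripper's body presses on something with over 40 N, if the wrist force passes 120 N, or if a joint passes its speed limit or range.

## Working session

There is one attempt and no reset: what is moved stays moved. The work goes in short steps, Python scripts to look and compute and a shell command to move; the robot and the scene stay as the last step left them, time stands still between calls to the robot, and variables do not carry over. Pictures are saved under pics/ and viewed, at most 14 in all, crops included, and the job is handed in when it is done.

```bash
ls; mkdir -p pics; cat > h.py <<'E'
import numpy as np, cv2, json
from bench import *
from scipy.spatial.transform import Rotation as R
def cal(n):
    c=get_calibration(n); K=np.array(c["intrinsics"],float).reshape(3,3); a=np.array(c["attitude"],float)
    Rm=R.from_quat(a).as_matrix() if a.size==4 else a.reshape(3,3)
    return K,np.array(c["dist"],float),np.array(c["xyz"],float),Rm
def cloud(depth,c):
    K,d,t,Rm=c; h,w=depth.shape
    u,v=np.meshgrid(np.arange(w),np.arange(h))
    p=cv2.undistortPoints(np.stack([u,v],-1).reshape(-1,1,2).astype(np.float64),K,d).reshape(h,w,2)
    P=np.dstack([p,np.ones((h,w))])*depth[...,None]
    return P@Rm.T+t
def ray(px,c):
    K,d,t,Rm=c
    p=cv2.undistortPoints(np.array(px,float).reshape(-1,1,2),K,d).reshape(-1,2)
    r=np.c_[p,np.ones(len(p))]@Rm.T
    return t,r
def atz(px,c,z):
    t,r=ray(px,c); return t+r*((z-t[2])/r[:,2])[:,None]
def proj(P,c):
    K,d,t,Rm=c
    return cv2.projectPoints((np.array(P,float).reshape(-1,3)-t)@Rm,np.zeros(3),np.zeros(3),K,d)[0].reshape(-1,2)
def shot(n):
    c=cal(n); im,dp=get_image(n); return c,im,dp
def save(f,im,s=1.5):
    cv2.imwrite("pics/"+f,cv2.resize(im[...,::-1],None,fx=s,fy=s,interpolation=cv2.INTER_CUBIC))
E
python3 - <<'E'
from h import *
for n in("top","side"):
    c,im,d=shot(n); save(n+"0.png",im,1.55); np.savez("%s0.npz"%n,im=im,d=d)
    print(n,c[0].round(1).tolist(),c[1],c[2],c[3].round(3).tolist())
print(read_state())
E
```

```text
pics
top [[451.3, 0.0, 264.4], [0.0, 451.3, 189.0], [0.0, 0.0, 1.0]] [-0.04172727  0.          0.          0.          0.        ] [ 412.23679082   63.12938721 1414.5844619 ] [[0.026, -0.997, 0.075], [-1.0, -0.025, 0.01], [-0.008, -0.075, -0.997]]
side [[474.0, 0.0, 251.7], [0.0, 474.0, 192.5], [0.0, 0.0, 1.0]] [0.03899162 0.         0.         0.         0.        ] [  382.85540945 -1130.6403124   1115.8724735 ] [[0.996, -0.039, 0.078], [-0.085, -0.653, 0.753], [0.022, -0.756, -0.654]]
{'clock': 0.1, 'joints': array([-8.80364525e-01,  3.85483824e-01,  6.79880980e-03, -4.39791414e-04,
       -1.19398070e+00, -2.58599062e-01]), 'joint_vel': array([-2.12666078e-04, -2.90762202e-03,  3.80111149e-03,  1.65078032e-03,
       -2.12070282e-03, -2.21980251e-05]), 'joint_efforts': array([-2.30552787e-04, -3.93321133e+01,  1.88928330e+01,  4.19793203e+00,
       -2.60793771e-03,  5.01860185e-06]), 'position': array([ 261.39685815, -567.16061319,  230.34194942]), 'ee_rot': array([-2.14163290e-01,  9.76797405e-01,  9.24809608e-04, -2.45257548e-04]), 'contact_force': array([-0.26962503, -0.28017989,  0.04224359]), 'wrist_torque': array([ 0.02523785, -0.01053036,  0.0100659 ]), 'grasp_force': 0.0, 'gripper_width': 85.37231276975535}
```

View pics/top0.png

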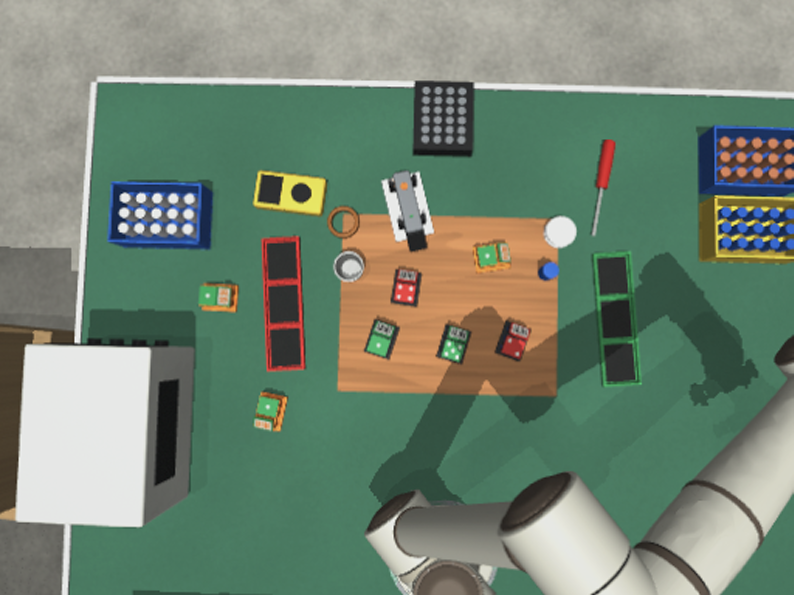

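View pics/side0.png

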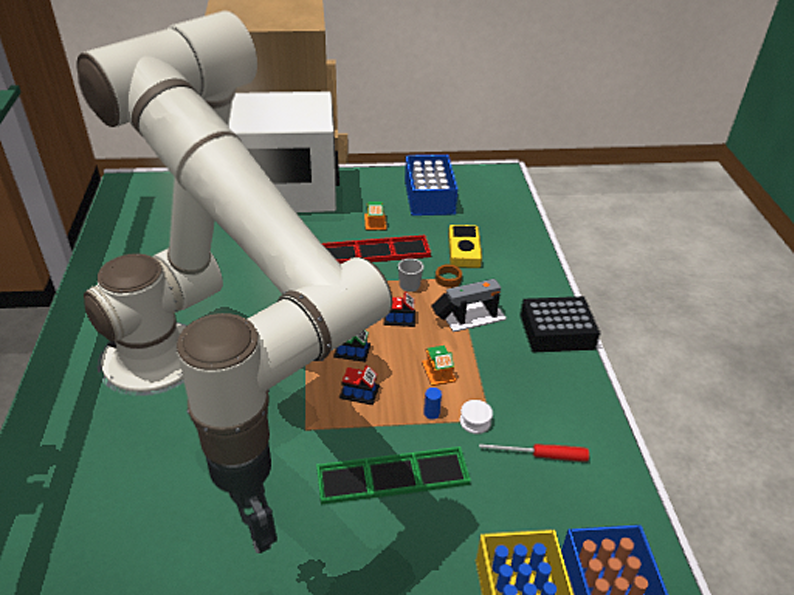

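The top view shows these candidates: green 1-dot (380,338), green with about 5 dots (452,343), red 2-dot (515,338) and red 4-dot (406,286). Orange-footed look-alikes are at (491,255), (218,296) and (269,411). The scanner in its cradle is at (408,205), the red tray at (283,303) and the green tray at (616,318). I'll check the choice in one close crop and measure.

```bash
python3 - <<'E'
from h import *
D=np.load("top0.npz"); im,d=D["im"],D["d"]; c=cal("top"); P=cloud(d,c)
save("crop0.png",im[105:255,215:365],4)
hsv=cv2.cvtColor(im,cv2.COLOR_RGB2HSV)
S=np.load("side0.npz"); cs=cal("side"); Ps=cloud(S["d"],cs); hs=cv2.cvtColor(S["im"],cv2.COLOR_RGB2HSV)
def comps(name,hsv,P,lo,hi,zr,mn):
    m=((hsv[...,0]>=lo[0])&(hsv[...,0]<=hi[0])&(hsv[...,1]>=lo[1])&(hsv[...,1]<=hi[1])&(hsv[...,2]>=lo[2])&(hsv[...,2]<=hi[2])&(P[...,2]>zr[0])&(P[...,2]<zr[1])).astype(np.uint8)
    n,L,st,ce=cv2.connectedComponentsWithStats(m)
    for i in range(1,n):
        if st[i,4]>=mn:
            q=P[L==i]; r=cv2.minAreaRect(q[:,:2].astype(np.float32))
            print(name,st[i,4],ce[i].round(),"med",np.median(q,0).round(1),"rect",np.round(r[0],1),np.round(r[1],1),round(r[2],1),"z%d..%d"%tuple(np.percentile(q[:,2],[5,95])))
for nm,H,PP in(("T",hsv,P),("S",hs,Ps)):
    comps(nm+"green",H,PP,(45,120,60),(75,255,255),(3,75),25)
    comps(nm+"red",H,PP,(0,150,60),(4,255,255),(3,75),25)
    comps(nm+"white",H,PP,(0,0,150),(180,70,255),(35,75),10)
    comps(nm+"grey",H,PP,(0,0,60),(180,60,255),(70,100),30)
E
```

```text
Tgreen 94 [314. 165.] med [592.7 -70.9  45.9] rect [593.4 -71.5] [33.1 30.1] 11.1 z42..50
Tgreen 654 [398. 206.] med [ 472.7 -347.9   11.4] rect [ 477.9 -339.1] [269.7  81.8] 5.0 z3..18
Tgreen 114 [134. 190.] med [500.9 476.4  46.5] rect [500.9 474.1] [42.8 33. ] 85.1 z41..63
Tgreen 126 [244. 222.] med [413.5 135.7  46.3] rect [415.5 135.2] [36.8 39.9] 72.0 z41..51
Tgreen 65 [292. 225.] med [407.5  -9.4  46.7] rect [405.9  -9.5] [35.9 32.4] 73.2 z41..51
Tgreen 100 [172. 262.] med [286.5 349.5  46.6] rect [286.6 348. ] [34.5 30.1] 79.1 z41..51
Tred 232 [390. 105.] med [ 791.3 -311.6   23.9] rect [ 790.9 -313.3] [25.  99.7] 80.0 z17..30
Tred 633 [181. 195.] med [496.1 343.2  11.2] rect [492.1 333.1] [267.1  77.7] 4.3 z3..18
Tred 127 [261. 187.] med [518.   87.3  46.7] rect [523.2  86.8] [37.5 46.7] 84.6 z39..62
Tred 141 [331. 223.] med [ 416.9 -127.4   46.5] rect [ 418.9 -128.1] [38.2 40.7] 70.2 z40..57
Twhite 10 [282.  58.] med [923.8  32.8  52.4] rect [925.7  32.9] [11.4  6.4] 2.3 z47..54
Twhite 12 [298.  58.] med [923.5 -15.4  51.2] rect [923.9 -15.4] [8.6 9.5] 50.3 z49..54
Twhite 1
[... 4732 characters left out ...]
   60.2] rect [541.6 196.8] [45.9  9.9] 88.3 z40..65
Swhite 11 [285. 235.] med [ 600.5 -111.1   48. ] rect [ 597.7 -110.9] [19.6 10.2] 44.4 z44..54
Swhite 31 [238. 242.] med [ 446.1 -135.4   55.3] rect [ 447.4 -137.7] [33.5 17.3] 69.9 z45..62
Sgrey 135 [13. 96.] med [-436.3  722.9   85.6] rect [-435.  730.] [85.1 53.3] 39.3 z71..98
Sgrey 232 [197. 120.] med [323.8 510.3  85. ] rect [319.3 508.5] [ 24.2 154.5] 89.5 z71..97
Sgrey 249 [304. 187.] med [685.6  80.   80.8] rect [690.8  82.8] [119.   37.7] 15.9 z71..84
Sgrey 59 [ 94. 218.] med [ 12.4 -53.7  96.5] rect [ 16.3 -43.7] [106.5  36.7] 21.9 z93..99
Sgrey 132 [ 96. 223.] med [ 18.2 -53.5  76.4] rect [ 11.5 -40.1] [119.1  48. ] 15.1 z71..85
```

View pics/crop0.png

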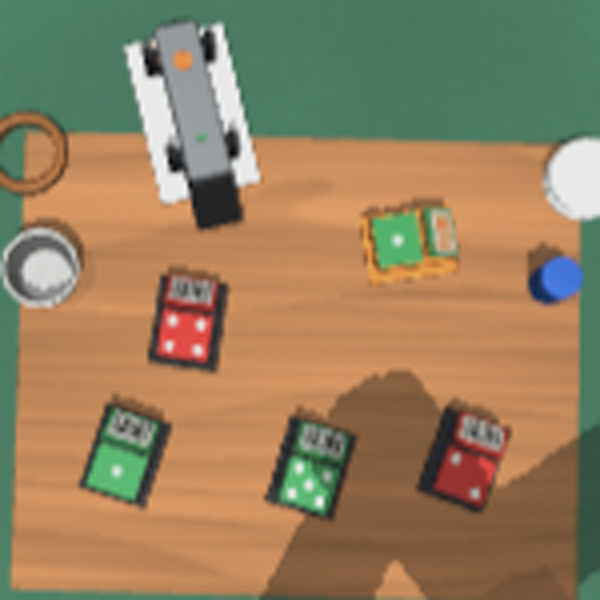

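The crop shows module1 (118,470), module5 with five dots (308,480), module2 (470,470) and module4 (185,335). Module3 is absent. The orange-footed one at (405,245) is a look-alike and stays. The scanner lies at (190,100) with its nose down-image. I'm moving to an overhead wrist view.

```bash
python3 -m creep '{"translation":[[2,4,1],[4,9,2],[6,14,3],[8,20,4.5],[10,26,6],[12,31,7.5],[14,36,9],[15,38,10]],"delta_rot":[[0,0,-2],[0,0,-4],[0,0,-6],[0,0,-8],[0,0,-10],[0,0,-10],[0,0,-10],[0,0,-10]],"hand":[7,7,7,7,7,7,7,7]}'
python3 -m creep '{"translation":[[1,4,1],[2,8,2],[3,12,3],[4,15,4],[4,17,4],[4,17,4],[4,17,4]],"delta_rot":[[0,0,0],[0,0,0],[0,0,0],[0,0,0],[0,0,0],[0,0,0],[0,0,0]],"hand":[7,7,7,7,7,7,7]}'
python3 - <<'E'
from h import *
print(read_state()["position"],read_state()["joints"].round(2))
c,im,d=shot("wrist"); save("w1.png",im,1.55); np.savez("w1.npz",im=im,d=d,K=c[0],D=c[1],t=c[2],R=c[3]); print(c)
t=c[2]
E
```

```text
clock: 1.1
position: [412.1, -185.3, 332.0]
ee_rot: [-0.13, 0.992, 0.0, 0.0]
contact_force: [0.5, 0.2, -0.1]
gripper_width: 70.1
grasp_force: 0.0
clock: 1.98
position: [451.3, -17.9, 371.0]
ee_rot: [-0.128, 0.992, -0.0, -0.0]
contact_force: [-0.2, -0.8, -0.4]
gripper_width: 70.2
grasp_force: 0.0
[451.31256011 -17.94465037 371.00671986] [ 0.32  0.01 -0.13  0.   -1.44 -1.64]
(array([[284.13198922,   0.        , 256.55652426],
       [  0.        , 284.13198922, 191.16273512],
       [  0.        ,   0.        ,   1.        ]]), array([-0.03039577,  0.        ,  0.        ,  0.        ,  0.        ]), array([377.04810136, -36.92630754, 513.98300967]), array([[-2.55361264e-01,  9.21881152e-01,  2.91420256e-01],
       [ 9.66845442e-01,  2.43709124e-01,  7.62610876e-02],
       [-7.18116198e-04,  3.01232474e-01, -9.53550460e-01]]))
```

View pics/w1.png

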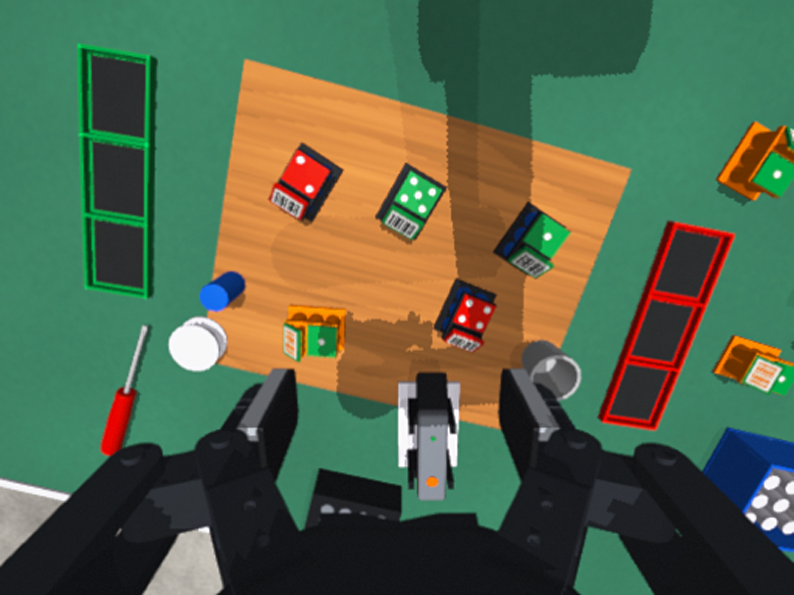

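```bash
cat >> h.py <<'E'
from scipy.optimize import least_squares
B=[((0,0,3),(35,27,3)),((0,0,24),(31,21,18)),((-14,0,44),(17,19,2))]
def boxd(p,c,h):
    q=abs(p-np.array(c))-np.array(h); return np.linalg.norm(np.maximum(q,0),axis=1)+np.minimum(q.max(1),0)
s=2**-.5
def mdist(p):
    ds=[boxd(p,*b) for b in B]
    q=p-np.array([21,0,54]); q=np.c_[(q[:,0]+q[:,2])*s,q[:,1],(-q[:,0]+q[:,2])*s]
    ds.append(boxd(q,(-2,0,0),(2,19,15.5)))
    return np.min(ds,0)
def fit(Ps,x,y,yaw,z0=0,r=45):
    P=np.concatenate([q.reshape(-1,3) for q in Ps])
    P=P[(np.hypot(P[:,0]-x,P[:,1]-y)<r)&(P[:,2]>z0+9)&(P[:,2]<z0+72)]
    if len(P)>2500: P=P[::len(P)//2500+1]
    def f(v):
        c,s_=np.cos(v[2]),np.sin(v[2]); d=P-np.array([v[0],v[1],v[3]])
        return mdist(np.c_[c*d[:,0]+s_*d[:,1],-s_*d[:,0]+c*d[:,1],d[:,2]])
    best=None
    for dy in(-.25,0,.25):
        o=least_squares(f,[x,y,np.radians(yaw)+dy,z0],loss="soft_l1",f_scale=2,x_scale=[5,5,.1,3])
        if best is None or o.cost<best.cost: best=o
    v=best.x; return v[:3]*[1,1,180/np.pi],v[3],len(P),best.cost/len(P)
M={1:(420,132,-18),2:(426,-131,-18),4:(527,86,-5),5:(415,-12,-18)}
def near(P,x,y,r,z): return P[(np.hypot(P[...,0]-x,P[...,1]-y)<r)&(P[...,2]>z[0])&(P[...,2]<z[1])]
E
cat > meas.py <<'E'
from h import *
D=np.load("top0.npz"); S=np.load("side0.npz"); W=np.load("w1.npz")
C={"top":cloud(D["d"],cal("top")),"wrist":cloud(W["d"],(W["K"],W["D"],W["t"],W["R"])),"side":cloud(S["d"],cal("side"))}
for k,g in M.items():
    for n in C:
        if k in(5,1) and n=="side":continue
        v,z,N,co=fit([C[n]],*g); print(k,n,v.round(1),"z",round(z,1),N,round(co,2))
for n,I in(("top",D),("wrist",W),("side",S)):
    P=C[n]
    q=near(P,690,86,75,(77,90)); r=cv2.minAreaRect(q[:,:2].astype(np.float32)); print("scan",n,len(q),np.round(r[0],1),np.round(r[1],1),round(r[2],1),"z",np.median(q[:,2]).round(1))
    h=cv2.cvtColor(I["im"],cv2.COLOR_RGB2HSV)
    for nm,(x,y),m in(("pass",(478,-339),(h[...,0]>45)&(h[...,0]<75)&(h[...,1]>150)),("rej",(493,333),(h[...,0]<4)&(h[...,1]>150))):
        q=near(np.where(m[...,None],P,1e6),x,y,150,(5,20)); r=cv2.minAreaRect(q[:,:2].astype(np.float32)); print(nm,n,np.round(r[0],1),np.round(r[1],1),round(r[2],1),"z",np.median(q[:,2]).round(1))
E
python3 meas.py
```

```text
1 top [426.3 132.3 -17.6] z 2.4 302 1.09
1 wrist [426.9 134.7 -17.3] z 0.4 1087 0.41
2 top [ 428.8 -131.8  -18.5] z 2.4 315 1.1
2 wrist [ 429.7 -130.7  -18.9] z 0.5 1096 0.5
2 side [ 427.8 -128.7  -19. ] z 1.9 359 1.48
4 top [531.   85.8  -5.4] z 3.0 304 1.11
4 wrist [531.9  88.1  -7.1] z 0.5 929 0.68
4 side [527.8  87.9  -8.8] z 1.4 231 1.78
5 top [419.9 -12.3 -15. ] z 2.6 302 1.09
5 wrist [420.6 -11.5 -15. ] z 0.6 999 0.38
scan top 416 [691.5  84.8] [117.6  37.2] 15.5 z 82.0
pass top [0. 0.] [0. 0.] 0.0 z nan
rej top [492.3 333.2] [266.7  77.6] 4.4 z 12.1
scan wrist 1041 [691.2  87.2] [120.2  34.3] 15.2 z 82.0
pass wrist [ 479.6 -337.8] [269.6  79.5] 4.8 z 12.9
rej wrist [492.4 334.1] [267.1  78.3] 4.9 z 12.1
scan side 229 [691.1  83.9] [118.   39.9] 15.6 z 81.2
pass side [ 477.6 -338.5] [267.4  82.7] 5.3 z 11.6
rej side [494.3 333.4] [260.2  87.7] 3.0 z 10.9
  return _methods._mean(a, axis=axis, dtype=dtype,
  ret = ret.dtype.type(ret / rcount)
```

```bash
python3 -m creep '{"translation":[[4,2,-2],[9,4,-6],[14,6,-10],[19,8,-15],[23,10,-19],[24,10.4,-22],[24,10.4,-22],[24,10.4,-22]],"delta_rot":[[0,0,0.6],[0,0,0.6],[0,0,0.6],[0,0,0.6],[0,0,0.6],[0,0,0.6],[0,0,0.6],[0,0,0.6]],"hand":[7,7,7,7,7,7,7,7]}'
python3 - <<'E'
from h import *
c,im,d=shot("wrist"); P=cloud(d,c); q=near(P,691,86,80,(75,90)); r=cv2.minAreaRect(q[:,:2].astype(np.float32)); print(len(q),r,np.median(q[:,2])); save("w2.png",im)
print(read_state()["position"])
E
```

```text
clock: 3.02
position: [692.0, 85.4, 152.5]
ee_rot: [-0.133, 0.991, -0.0, 0.001]
contact_force: [-0.3, -0.4, 1.1]
gripper_width: 70.4
grasp_force: 0.0
5853 ((692.1950073242188, 87.30960083007812), (118.44437408447266, 34.090763092041016), 15.012701034545898) 82.25401632591957
[692.18065126  85.64691144 153.77652034]
```

View pics/w2.png

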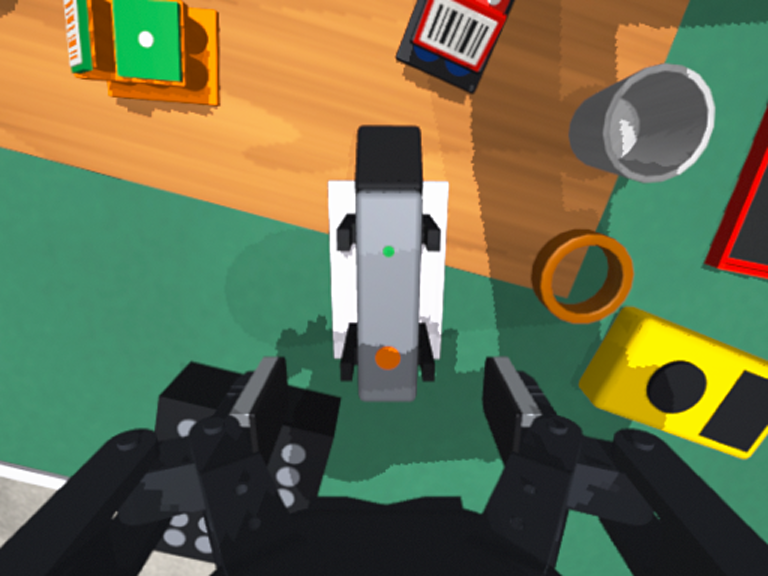

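The scanner sits centred at (388,265) between the open fingers and the cradle is clear on both sides. I'm descending and gripping.

```bash
python3 -m creep '{"translation":[[0,0,-3],[0,0.1,-6],[0,0.1,-8.5],[0,0.1,-10],[0,0.1,-10.5],[0,0.1,-10.5],[0,0.1,-10.5],[0,0.1,-10.5]],"delta_rot":[[0,0,0],[0,0,0],[0,0,0],[0,0,0],[0,0,0],[0,0,0],[0,0,0],[0,0,0]],"hand":[7,7,7,7,7,7,7,7]}'
python3 -m creep '{"translation":[[0,0,0],[0,0,0],[0,0,0],[0,0,0],[0,0,0],[0,0,0],[0,0,0],[0,0,0]],"delta_rot":[[0,0,0],[0,0,0],[0,0,0],[0,0,0],[0,0,0],[0,0,0],[0,0,0],[0,0,0]],"hand":[2.8,2.8,2.8,2.8,2.8,2.8,2.8,2.8]}'
```

```text
clock: 4.08
position: [692.0, 87.5, 47.2]
ee_rot: [-0.134, 0.991, 0.0, 0.001]
contact_force: [0.1, -0.3, 0.3]
gripper_width: 70.3
grasp_force: 0.0
clock: 5.08
position: [691.8, 87.5, 46.6]
ee_rot: [-0.134, 0.991, 0.0, 0.0]
contact_force: [0.2, 0.9, 2.6]
gripper_width: 33.5
grasp_force: 60.2
```

```bash
cat >> h.py <<'E'
def look(guess,n="top",ks=None):
    c,im,d=shot(n); P=cloud(d,c)
    for k in ks or guess:
        v,z,N,co=fit([P],*guess[k]); print(k,n,v.round(1),"z",round(z,1),N,round(co,2))
    return c,im,d,P
M={1:(427,134.5,-17.3),2:(429.5,-130.7,-18.8),4:(531.5,88,-7),5:(420.5,-11.5,-15)}
def scan(m,dist=70):
    st=read_state(); p=st["position"]; y=R.from_quat(st["ee_rot"]).as_matrix()[:,1]; ya=np.degrees(np.arctan2(y[1],y[0]))-90
    th=np.radians(m[2]); a=21+dist*s+84; t=np.array([m[0]+a*np.cos(th),m[1]+a*np.sin(th),54+dist*s+20-3.4])
    print("now",p.round(1),"yaw",ya.round(1),"target",t.round(1),"delta cm",((t-p)/10).round(2),"dyaw",round(m[2]-ya,1))
E
python3 -m creep '{"translation":[[0,0,1],[0,0,3],[0,0,6],[0,0,9],[0,0,11],[0,0,12],[0,0,12]],"delta_rot":[[0,0,0],[0,0,0],[0,0,0],[0,0,0],[0,0,0],[0,0,0],[0,0,0]],"hand":[2.8,2.8,2.8,2.8,2.8,2.8,2.8]}'
python3 - <<'E'
from h import *
look(M)
c,im,d,P=look(M,"wrist",[1,2,5])
for k in M: scan(M[k])
p=read_state()["position"]; q=near(P,*p[:2],90,(p[2]+28,p[2]+42)); print(len(q),cv2.minAreaRect(q[:,:2].astype(np.float32)),np.median(q[:,2]))
E
```

```text
clock: 5.95
position: [691.4, 87.4, 166.3]
ee_rot: [-0.133, 0.991, 0.0, -0.0]
contact_force: [0.8, 0.1, -2.1]
gripper_width: 33.3
grasp_force: 59.7
1 top [427.  132.9 -18.1] z 3.6 156 0.77
2 top [ 428.7 -132.   -17.8] z 2.4 312 1.07
4 top [531.3  85.6  -7.5] z 2.9 301 1.08
5 top [420.9 -13.1 -16.3] z 2.5 308 1.24
1 wrist [427.  134.5 -31.6] z 0.0 0 nan
2 wrist [ 429.5 -130.7  -33.1] z 0.0 0 nan
5 wrist [420.5 -11.5 -29.3] z 0.0 0 nan
now [690.8  87.3 164.8] yaw 15.3 target [574.5  88.6 120.1] delta cm [-11.63   0.13  -4.47] dyaw -32.6
now [690.8  87.3 164.8] yaw 15.3 target [ 575.8 -180.5  120.1] delta cm [-11.5  -26.78  -4.47] dyaw -34.1
now [690.8  87.3 164.8] yaw 15.3 target [684.8  69.2 120.1] delta cm [-0.59 -1.81 -4.47] dyaw -22.3
now [690.8  87.3 164.8] yaw 15.3 target [569.7 -51.5 120.1] delta cm [-12.1  -13.88  -4.47] dyaw -30.3
15567 ((678.5387573242188, 82.242919921875), (93.07096099853516, 62.98983383178711), 34.19596862792969) 200.92029711626287h.py:49: RuntimeWarning: invalid value encountered in scalar divide
  v=best.x; return v[:3]*[1,1,180/np.pi],v[3],len(P),best.cost/len(P)
```

```bash
python3 -m creep '{"translation":[[-2,0,0],[-5,0,-1],[-8,0,-2],[-10.5,0.1,-3],[-11.6,0.1,-4],[-11.6,0.1,-4.5],[-11.6,0.1,-4.5],[-11.6,0.1,-4.5]],"delta_rot":[[0,0,-5],[0,0,-12],[0,0,-19],[0,0,-26],[0,0,-31],[0,0,-32.6],[0,0,-32.6],[0,0,-32.6]],"hand":[2.8,2.8,2.8,2.8,2.8,2.8,2.8,2.8]}'
python3 - <<'E'
from h import *
scan(M[1])
c,im,d=shot("wrist"); save("w3.png",im)
c,im,d,P=look(M,"wrist",[1,4])
E
```

```text
clock: 7.05
position: [576.4, 88.5, 121.4]
ee_rot: [0.15, 0.989, 0.0, 0.0]
contact_force: [0.6, 0.0, -2.0]
gripper_width: 33.0
grasp_force: 59.7
now [576.4  88.5 121.4] yaw -17.2 target [574.5  88.6 120.1] delta cm [-0.19  0.01 -0.13] dyaw -0.1
1 wrist [425.1 133.9 -17.6] z 1.9 2086 0.25
4 wrist [531.6  87.6  -7.2] z 0.5 447 0.14
```

View pics/w3.png

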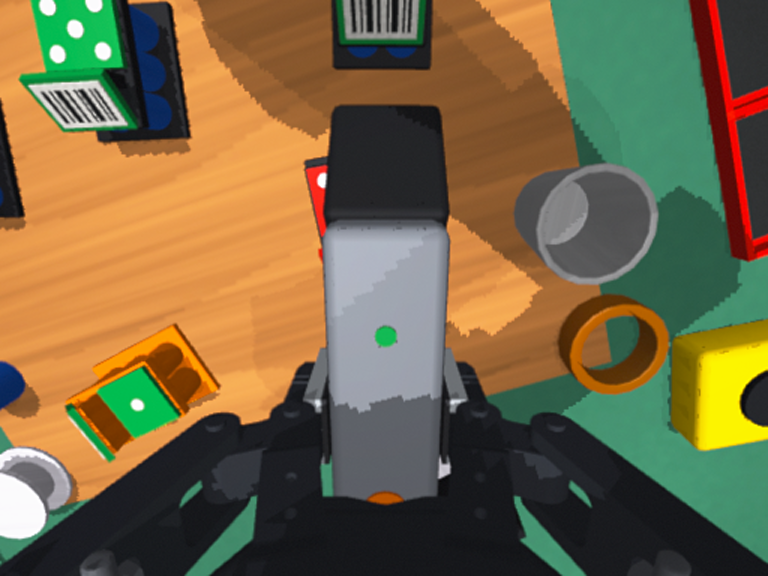

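The label at (382,15) is straight ahead of the nose at (385,160), and the scanner is level in the grip. I'm holding, then moving on to module 2 with a raised transit.

```bash
python3 -m creep '{"translation":[[-0.1,0,-0.1],[-0.1,0,-0.1],[-0.1,0,-0.1],[-0.1,0,-0.1],[-0.1,0,-0.1],[-0.1,0,-0.1],[-0.1,0,-0.1],[-0.1,0,-0.1]],"delta_rot":[[0,0,0],[0,0,0],[0,0,0],[0,0,0],[0,0,0],[0,0,0],[0,0,0],[0,0,0]],"hand":[2.8,2.8,2.8,2.8,2.8,2.8,2.8,2.8]}'
python3 -m creep '{"translation":[[0,0,0],[0,0,0],[0,0,0],[0,0,0],[0,0,0],[0,0,0],[0,0,0],[0,0,0]],"delta_rot":[[0,0,0],[0,0,0],[0,0,0],[0,0,0],[0,0,0],[0,0,0],[0,0,0],[0,0,0]],"hand":[2.8,2.8,2.8,2.8,2.8,2.8,2.8,2.8]}'
python3 - <<'E'
from h import *
scan(M[1]); scan(M[2]); look(M)
E
python3 -m creep '{"translation":[[1,0,3],[2,-3,6],[2,-8,8],[2,-13,8],[2,-18,8],[2,-23,8],[2,-26.5,8],[2,-26.9,8]],"delta_rot":[[0,0,0],[0,0,0],[0,0,0],[0,0,-1],[0,0,-1.6],[0,0,-1.6],[0,0,-1.6],[0,0,-1.6]],"hand":[2.8,2.8,2.8,2.8,2.8,2.8,2.8,2.8]}'
python3 - <<'E'
from h import *
scan(M[2]); look(M); look(M,"wrist",[2])
E
```

```text
clock: 8.15
position: [574.6, 88.4, 120.3]
ee_rot: [0.15, 0.989, 0.0, 0.0]
contact_force: [0.8, -0.6, -2.7]
gripper_width: 33.4
grasp_force: 59.7
clock: 9.15
position: [574.6, 88.4, 120.3]
ee_rot: [0.15, 0.989, -0.0, 0.0]
contact_force: [0.3, 0.2, -2.1]
gripper_width: 33.6
grasp_force: 59.7
now [574.6  88.4 120.3] yaw -17.3 target [574.5  88.6 120.1] delta cm [-0.01  0.02 -0.02] dyaw -0.0
now [574.6  88.4 120.3] yaw -17.3 target [ 575.8 -180.5  120.1] delta cm [ 1.200e-01 -2.689e+01 -2.000e-02] dyaw -1.5
1 top [427.1 132.2 -17.8] z 2.7 313 0.98
2 top [ 428.9 -131.9  -20. ] z 2.4 311 1.07
4 top [531.1  87.4  -6.5] z 3.4 153 1.05
5 top [419.6 -13.  -16. ] z 2.7 309 1.14
clock: 10.2
position: [594.1, -182.8, 200.0]
ee_rot: [0.166, 0.986, -0.0, -0.0]
contact_force: [-0.2, 0.2, -2.1]
gripper_width: 33.3
grasp_force: 60.2
now [ 594.1 -182.8  200. ] yaw -19.1 target [ 575.8 -180.5  120.1] delta cm [-1.83  0.23 -7.99] dyaw 0.3
1 top [426.6 132.4 -15.9] z 2.6 311 1.1
2 top [ 429.4 -132.5  -24.7] z 1.9 65 1.12
4 top [531.   86.3  -6.9] z 2.8 295 1.07
5 top [417.7 -12.7 -13. ] z 3.2 35 0.49
2 wrist [ 427.9 -130.   -18.7] z 2.0 1542 0.29
```

```bash
python3 -m creep '{"translation":[[-0.5,0,-2],[-1,0,-4.5],[-1.5,0,-6.5],[-1.9,0,-7.7],[-1.9,0,-8],[-1.9,0,-8],[-1.9,0,-8],[-1.9,0,-8]],"delta_rot":[[0,0,0],[0,0,0],[0,0,0],[0,0,0],[0,0,0],[0,0,0],[0,0,0],[0,0,0]],"hand":[2.8,2.8,2.8,2.8,2.8,2.8,2.8,2.8]}'
python3 - <<'E'
from h import *
scan(M[2]); look(M,"wrist",[2])
E
python3 -m creep '{"translation":[[0,0,0],[0,0,0],[0,0,0],[0,0,0],[0,0,0],[0,0,0],[0,0,0],[0,0,0]],"delta_rot":[[0,0,0],[0,0,0],[0,0,0],[0,0,0],[0,0,0],[0,0,0],[0,0,0],[0,0,0]],"hand":[2.8,2.8,2.8,2.8,2.8,2.8,2.8,2.8]}'
python3 -m creep '{"translation":[[0,0,0],[0,0,0],[0,0,0],[0,0,0],[0,0,0]],"delta_rot":[[0,0,0],[0,0,0],[0,0,0],[0,0,0],[0,0,0]],"hand":[2.8,2.8,2.8,2.8,2.8]}'
python3 - <<'E'
from h import *
scan(M[2]);scan(M[4]); look(M)
E
```

```text
clock: 11.3
position: [576.0, -180.7, 120.9]
ee_rot: [0.164, 0.986, 0.0, 0.001]
contact_force: [-1.1, -0.6, -1.5]
gripper_width: 32.9
grasp_force: 60.2
now [ 576.  -180.7  120.9] yaw -18.9 target [ 575.8 -180.5  120.1] delta cm [-0.03  0.02 -0.08] dyaw 0.1
2 wrist [ 428.1 -129.7  -18.4] z 1.9 2205 0.25
clock: 12.35
position: [575.6, -180.6, 120.3]
ee_rot: [0.164, 0.986, 0.0, -0.0]
contact_force: [0.7, 0.4, -2.0]
gripper_width: 33.2
grasp_force: 60.2
clock: 12.98
position: [575.6, -180.6, 120.3]
ee_rot: [0.164, 0.986, -0.0, -0.0]
contact_force: [-0.5, -0.4, -1.6]
gripper_width: 33.2
grasp_force: 60.2
now [ 575.6 -180.6  120.3] yaw -18.9 target [ 575.8 -180.5  120.1] delta cm [ 0.02  0.01 -0.02] dyaw 0.1
now [ 575.6 -180.6  120.3] yaw -18.9 target [684.8  69.2 120.1] delta cm [ 1.093e+01  2.498e+01 -2.000e-02] dyaw 11.9
1 top [425.8 132.9 -15.9] z 2.7 307 1.06
2 top [ 429.7 -130.5  -20.1] z 2.2 153 1.01
4 top [531.5  86.7  -5.1] z 3.1 306 1.08
5 top [427.5   1.2   5.4] z 0.8 13 0.88
```

```bash
python3 -m creep '{"translation":[[1,0,3],[3,3,6],[5,8,8],[7,13,8],[9.5,18,8],[12,22,8],[13,25,8],[13,25,8]],"delta_rot":[[0,0,0],[0,0,2],[0,0,4],[0,0,6],[0,0,9],[0,0,11.9],[0,0,11.9],[0,0,11.9]],"hand":[2.8,2.8,2.8,2.8,2.8,2.8,2.8,2.8]}'
python3 - <<'E'
from h import *
look(M); look(M,"wrist",[4])
E
python3 -m creep '{"translation":[[-0.5,0,-2],[-1,0,-4.5],[-1.6,0,-6.5],[-2.1,0,-7.7],[-2.1,0,-8],[-2.1,0,-8],[-2.1,0,-8],[-2.1,0,-8]],"delta_rot":[[0,0,0],[0,0,0],[0,0,0],[0,0,0],[0,0,0],[0,0,0],[0,0,0],[0,0,0]],"hand":[2.8,2.8,2.8,2.8,2.8,2.8,2.8,2.8]}'
python3 - <<'E'
from h import *
scan(M[4]); c,im,d,P=look(M,"wrist",[4]); save("w4.png",im)
E
```

```text
clock: 14.02
position: [705.6, 71.7, 199.3]
ee_rot: [0.06, 0.998, -0.0, -0.001]
contact_force: [0.1, -1.3, -2.1]
gripper_width: 32.9
grasp_force: 60.3
1 top [425.3 133.  -16.5] z 4.7 39 0.48
2 top [ 429.5 -132.1  -19. ] z 2.4 310 0.97
4 top [531.6  86.   -3.6] z 2.0 301 1.03
5 top [419.3 -12.1 -15.4] z 3.2 308 0.98
4 wrist [529.7  87.1  -6.9] z 2.2 1465 0.26
clock: 15.12
position: [685.0, 69.5, 121.0]
ee_rot: [0.061, 0.998, 0.0, 0.001]
contact_force: [0.5, 0.6, -3.2]
gripper_width: 33.5
grasp_force: 60.3
now [685.   69.5 121. ] yaw -7.0 target [684.8  69.2 120.1] delta cm [-0.02 -0.04 -0.09] dyaw -0.0
4 wrist [529.9  87.3  -7. ] z 1.8 2221 0.25
```

```bash
python3 -m creep '{"translation":[[0,0,0],[0,0,0],[0,0,0],[0,0,0],[0,0,0],[0,0,0],[0,0,0],[0,0,0]],"delta_rot":[[0,0,0],[0,0,0],[0,0,0],[0,0,0],[0,0,0],[0,0,0],[0,0,0],[0,0,0]],"hand":[2.8,2.8,2.8,2.8,2.8,2.8,2.8,2.8]}'
python3 -m creep '{"translation":[[0,0,0],[0,0,0],[0,0,0],[0,0,0],[0,0,0]],"delta_rot":[[0,0,0],[0,0,0],[0,0,0],[0,0,0],[0,0,0]],"hand":[2.8,2.8,2.8,2.8,2.8]}'
python3 - <<'E'
from h import *
scan(M[4]);scan(M[5]); look(M)
E
python3 -m creep '{"translation":[[1,0,3],[0,-2,6],[-3,-5,8],[-6,-8,8],[-8.5,-11,8],[-9.5,-12.1,8],[-9.5,-12.1,8],[-9.5,-12.1,8]],"delta_rot":[[0,0,0],[0,0,-2],[0,0,-4],[0,0,-6],[0,0,-8],[0,0,-8],[0,0,-8],[0,0,-8]],"hand":[2.8,2.8,2.8,2.8,2.8,2.8,2.8,2.8]}'
python3 - <<'E'
from h import *
scan(M[5]); look(M); look(M,"wrist",[5])
E
```

```text
clock: 16.18
position: [684.6, 69.4, 120.3]
ee_rot: [0.061, 0.998, -0.0, -0.0]
contact_force: [-0.1, 0.4, -2.0]
gripper_width: 33.4
grasp_force: 60.3
clock: 16.8
position: [684.6, 69.4, 120.3]
ee_rot: [0.061, 0.998, -0.0, 0.0]
contact_force: [-0.1, -0.2, -1.2]
gripper_width: 33.3
grasp_force: 60.3
now [684.6  69.4 120.3] yaw -7.0 target [684.8  69.2 120.1] delta cm [ 0.03 -0.02 -0.02] dyaw -0.0
now [684.6  69.4 120.3] yaw -7.0 target [569.7 -51.5 120.1] delta cm [-11.49 -12.09  -0.02] dyaw -8.0
1 top [425.7 133.6 -19.2] z 4.8 46 0.38
2 top [ 429.9 -132.2  -18.6] z 3.3 317 0.93
4 top [530.7  85.9  -5.4] z 2.8 300 1.23
5 top [419.4 -12.5 -15.8] z 2.5 303 0.94
clock: 17.85
position: [590.5, -50.9, 200.3]
ee_rot: [0.13, 0.992, 0.0, 0.0]
contact_force: [-0.1, 0.7, -1.9]
gripper_width: 33.4
grasp_force: 60.3
now [590.5 -50.9 200.3] yaw -14.9 target [569.7 -51.5 120.1] delta cm [-2.08 -0.06 -8.02] dyaw -0.1
1 top [422.4 130.7 -21.3] z 5.1 11 0.1
2 top [ 429.4 -132.2  -18.7] z 2.3 312 1.14
4 top [531.5  88.  -21.3] z 0.0 0 nan
5 top [419.8 -12.8 -17.2] z 2.2 304 0.98
5 wrist [418.7 -11.5 -15. ] z 2.1 1459 0.26h.py:49: RuntimeWarning: invalid value encountered in scalar divide
  v=best.x; return v[:3]*[1,1,180/np.pi],v[3],len(P),best.cost/len(P)
```

```bash
python3 -m creep '{"translation":[[-0.5,0,-2],[-1,0,-4.5],[-1.6,0,-6.5],[-2,0,-7.7],[-2,0,-8],[-2,0,-8],[-2,0,-8],[-2,0,-8]],"delta_rot":[[0,0,0],[0,0,0],[0,0,0],[0,0,0],[0,0,0],[0,0,0],[0,0,0],[0,0,0]],"hand":[2.8,2.8,2.8,2.8,2.8,2.8,2.8,2.8]}'
python3 - <<'E'
from h import *
scan(M[5]); look(M,"wrist",[5])
E
python3 -m creep '{"translation":[[0,0,0],[0,0,0],[0,0,0],[0,0,0],[0,0,0],[0,0,0],[0,0,0],[0,0,0]],"delta_rot":[[0,0,0],[0,0,0],[0,0,0],[0,0,0],[0,0,0],[0,0,0],[0,0,0],[0,0,0]],"hand":[2.8,2.8,2.8,2.8,2.8,2.8,2.8,2.8]}'
python3 -m creep '{"translation":[[0,0,0],[0,0,0],[0,0,0],[0,0,0],[0,0,0]],"delta_rot":[[0,0,0],[0,0,0],[0,0,0],[0,0,0],[0,0,0]],"hand":[2.8,2.8,2.8,2.8,2.8]}'
python3 - <<'E'
from h import *
scan(M[5]);look(M)
E
```

```text
clock: 18.95
position: [570.0, -51.6, 120.9]
ee_rot: [0.13, 0.991, 0.0, 0.001]
contact_force: [0.4, 0.1, -2.5]
gripper_width: 33.4
grasp_force: 60.3
now [570.  -51.6 120.9] yaw -15.0 target [569.7 -51.5 120.1] delta cm [-0.03  0.01 -0.08] dyaw -0.0
5 wrist [418.8 -11.2 -15.3] z 1.9 2196 0.26
clock: 20.0
position: [569.6, -51.6, 120.3]
ee_rot: [0.13, 0.991, -0.0, -0.0]
contact_force: [-0.4, 0.5, -2.4]
gripper_width: 33.3
grasp_force: 60.3
clock: 20.62
position: [569.6, -51.6, 120.3]
ee_rot: [0.13, 0.991, 0.0, -0.0]
contact_force: [0.4, 0.0, -1.8]
gripper_width: 33.3
grasp_force: 60.3
now [569.6 -51.6 120.3] yaw -15.0 target [569.7 -51.5 120.1] delta cm [ 0.01  0.01 -0.02] dyaw -0.0
1 top [432.8 176.1   6.2] z 4.2 22 0.9
2 top [ 428.4 -131.6  -16.7] z 2.5 320 1.03
4 top [531.5  88.  -21.3] z 0.0 0 nan
5 top [419.9 -13.5 -15.8] z 2.7 306 1.07h.py:49: RuntimeWarning: invalid value encountered in scalar divide
  v=best.x; return v[:3]*[1,1,180/np.pi],v[3],len(P),best.cost/len(P)
```

```bash
python3 -m creep '{"translation":[[1,0,2],[3,2,4.6],[5,5,6],[7,8,6],[9,11,6],[11,13,6],[12.2,13.9,5],[12.2,13.9,4.6]],"delta_rot":[[0,0,0],[0,0,5],[0,0,10],[0,0,15],[0,0,20],[0,0,25],[0,0,30],[0,0,30.4]],"hand":[2.8,2.8,2.8,2.8,2.8,2.8,2.8,2.8]}'
python3 -m creep '{"translation":[[0,0,0],[0,0,0]],"delta_rot":[[0,0,0],[0,0,0]],"hand":[2.8,2.8]}'
python3 - <<'E'
from h import *
c,im,d,P=look(M); save("top5.png",im[105:255,150:365],3.5)
c,im,d=shot("wrist");P=cloud(d,c)
# cradle base white in wrist view
h=cv2.cvtColor(im,cv2.COLOR_RGB2HSV); m=(h[...,1]<40)&(h[...,2]>170)
q=near(np.where(m[...,None],P,1e6),691,87,100,(-5,20)); print(len(q),cv2.minAreaRect(q[:,:2].astype(np.float32)))
save("w5.png",im); print(read_state()["position"],read_state()["ee_rot"])
E
```

```text
clock: 21.68
position: [691.4, 88.0, 164.7]
ee_rot: [-0.134, 0.991, -0.0, -0.001]
contact_force: [-0.2, -0.5, -2.7]
gripper_width: 33.4
grasp_force: 60.3
clock: 21.92
position: [691.3, 86.8, 166.9]
ee_rot: [-0.134, 0.991, -0.0, 0.0]
contact_force: [0.1, -0.3, -0.9]
gripper_width: 33.3
grasp_force: 60.3
1 top [426.7 133.  -18.1] z 3.0 164 0.91
2 top [ 428.7 -131.4  -21. ] z 2.7 308 1.04
4 top [530.1  85.6  -7.9] z 2.6 300 1.06
5 top [419.6 -12.7 -14.4] z 2.8 304 1.01
0 ((0.0, 0.0), (0.0, 0.0), 0.0)
[691.4961152   86.93369211 167.12978132] [-1.33904527e-01  9.90994109e-01  6.88147162e-05  4.98033621e-04]
```

View pics/w5.png

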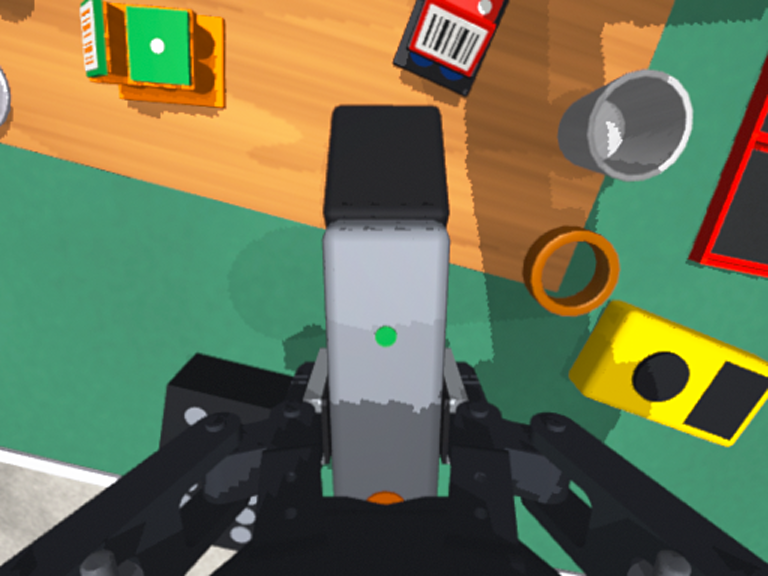

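View pics/top5.png

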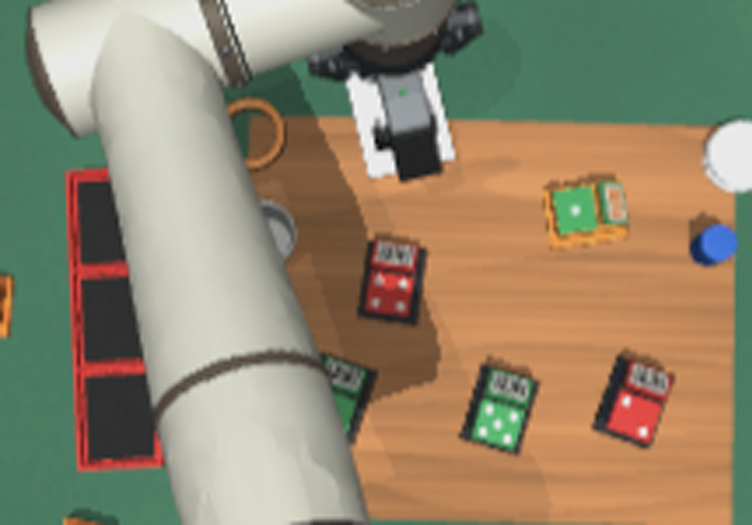

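The scanner sits straight over the cradle (base edges even at (370,130) and (440,115)), it hasn't slipped, and all modules are in place. I'm lowering and releasing it.

```bash
python3 -m creep '{"translation":[[0,0,-3],[0,0,-6],[0,0,-8.5],[0,0,-10],[0,0,-11],[0,0,-11.6],[0,0,-11.9],[0,0,-11.9]],"delta_rot":[[0,0,0],[0,0,0],[0,0,0],[0,0,0],[0,0,0],[0,0,0],[0,0,0],[0,0,0]],"hand":[2.8,2.8,2.8,2.8,2.8,2.8,2.8,2.8]}'
python3 -m creep '{"translation":[[0,0,0],[0,0,0]],"delta_rot":[[0,0,0],[0,0,0]],"hand":[2.8,2.8]}'
```

```text
clock: 23.02
position: [691.8, 87.5, 47.7]
ee_rot: [-0.134, 0.991, 0.0, 0.0]
contact_force: [-0.3, -0.7, -2.1]
gripper_width: 32.9
grasp_force: 60.3
clock: 23.28
position: [691.8, 87.5, 47.8]
ee_rot: [-0.134, 0.991, 0.0, 0.0]
contact_force: [-0.1, -0.2, -2.0]
gripper_width: 33.1
grasp_force: 60.3
```

```bash
python3 -m creep '{"translation":[[0,0,-0.1],[0,0,-0.12],[0,0,-0.12],[0,0,-0.12],[0,0,-0.12],[0,0,-0.12],[0,0,-0.12],[0,0,-0.12]],"delta_rot":[[0,0,0],[0,0,0],[0,0,0],[0,0,0],[0,0,0],[0,0,0],[0,0,0],[0,0,0]],"hand":[2.8,2.8,2.8,7,7,7,7,7]}'
python3 -m creep '{"translation":[[0,0,1],[0,0,4],[0,0,8],[0,0,12],[0,0,15],[0,0,17],[0,0,18],[0,0,18]],"delta_rot":[[0,0,0],[0,0,0],[0,0,0],[0,0,0],[0,0,0],[0,0,0],[0,0,0],[0,0,0]],"hand":[7,7,7,7,7,7,7,7]}'
python3 - <<'E'
from h import *
c,im,d=shot("wrist");P=cloud(d,c)
q=near(P,691,87,80,(77,90)); print(len(q),cv2.minAreaRect(q[:,:2].astype(np.float32)),np.median(q[:,2]))
look(M)
# pick/place plan
for k,m in M.items(): print(k,"pick yaw",m[2])
for n,(x,y,a) in {"pass":(479,-338,4.9),"rej":(492.4,333.7,4.7)}.items():
    for o in(-88,0,88): print(n,o,round(x+o*np.cos(np.radians(a)),1),round(y+o*np.sin(np.radians(a)),1))
E
```

```text
clock: 24.28
position: [691.6, 87.4, 46.1]
ee_rot: [-0.134, 0.991, -0.0, -0.0]
contact_force: [-0.5, -0.2, -0.6]
gripper_width: 70.3
grasp_force: 0.0
clock: 25.28
position: [691.7, 87.4, 226.9]
ee_rot: [-0.134, 0.991, 0.0, 0.001]
contact_force: [-0.4, -0.2, -0.4]
gripper_width: 69.7
grasp_force: 0.0
3503 ((692.5587768554688, 88.0694351196289), (119.34700012207031, 34.030029296875), 15.321685791015625) 82.21278935541676
1 top [425.9 133.  -18. ] z 3.1 180 0.96
2 top [ 428.7 -131.9  -18.5] z 2.9 314 1.03
4 top [530.7  86.6  -6.7] z 3.0 300 1.24
5 top [420.  -12.8 -15.3] z 2.3 310 0.89
1 pick yaw -17.3
2 pick yaw -18.8
4 pick yaw -7
5 pick yaw -15
pass -88 391.3 -345.5
pass 0 479.0 -338.0
pass 88 566.7 -330.5
rej -88 404.7 326.5
rej 0 492.4 333.7
rej 88 580.1 340.9
```

The scanner is home. Next are the modules, starting with module 4 to the red tray. Approach and look first.

```bash
cat >> h.py <<'E'
def go(x,y,z,yaw):
    st=read_state(); p=st["position"]; v=R.from_quat(st["ee_rot"]).as_matrix()[:,1]; ya=np.degrees(np.arctan2(v[1],v[0]))-90
    print("at",p.round(1),round(ya,1),"-> delta cm",((np.array([x,y,z])-p)/10).round(2),"dyaw",round((yaw-ya+90)%180-90,1))
E
python3 -m creep '{"translation":[[-2,0,-1],[-5,0,-2],[-8,0,-3],[-11,0,-4],[-14,0,-5],[-16,0,-6],[-16.1,0,-6],[-16.1,0,-6]],"delta_rot":[[0,0,-3],[0,0,-7],[0,0,-11],[0,0,-15],[0,0,-19],[0,0,-22],[0,0,-22.4],[0,0,-22.4]],"hand":[7,7,7,7,7,7,7,7]}'
python3 -m creep '{"translation":[[0,0,0],[0,0,0]],"delta_rot":[[0,0,0],[0,0,0]],"hand":[7,7]}'
python3 - <<'E'
from h import *
c,im,d=shot("wrist");P=cloud(d,c); v,z,N,co=fit([P],*M[4]); print(v,z,N,co); go(v[0],v[1],14,v[2])
E
```

```text
clock: 26.38
position: [531.3, 87.5, 166.2]
ee_rot: [0.06, 0.998, -0.0, 0.0]
contact_force: [0.5, 0.2, 0.6]
gripper_width: 70.2
grasp_force: 0.0
clock: 26.62
position: [531.2, 87.4, 166.1]
ee_rot: [0.061, 0.998, 0.0, 0.0]
contact_force: [-0.2, -0.4, -0.3]
gripper_width: 69.7
grasp_force: 0.0
[531.5785829   87.22730587  -7.50571749] 0.44728041651565936 1386 0.610774839997883
at [531.1  87.4 166.1] -7.0 -> delta cm [  0.05  -0.02 -15.21] dyaw -0.5
```

```bash
python3 -m creep '{"translation":[[0,0,-3],[0,0,-7],[0,0,-10.5],[0,0,-13],[0,0,-14.5],[0,0,-15.2],[0,0,-15.2],[0,0,-15.2]],"delta_rot":[[0,0,-0.5],[0,0,-0.5],[0,0,-0.5],[0,0,-0.5],[0,0,-0.5],[0,0,-0.5],[0,0,-0.5],[0,0,-0.5]],"hand":[7,7,7,7,7,7,7,7]}'
python3 -m creep '{"translation":[[0,0,0],[0,0,0],[0,0,0],[0,0,0],[0,0,0],[0,0,0],[0,0,0]],"delta_rot":[[0,0,0],[0,0,0],[0,0,0],[0,0,0],[0,0,0],[0,0,0],[0,0,0]],"hand":[3.6,3.6,3.6,3.6,3.6,3.6,3.6]}'
python3 -m creep '{"translation":[[0,0,1],[0,0,4],[0,0,8],[0,0,12],[0,0,14],[0,0,15],[0,0,15]],"delta_rot":[[0,0,0],[0,0,0],[0,0,0],[0,0,0],[0,0,0],[0,0,0],[0,0,0]],"hand":[3.6,3.6,3.6,3.6,3.6,3.6,3.6]}'
python3 - <<'E'
from h import *
go(580.1,340.9,18.5,4.7); go(580.1,340.9,160,4.7)
E
```

```text
clock: 27.68
position: [531.3, 87.7, 15.0]
ee_rot: [0.065, 0.998, 0.0, 0.001]
contact_force: [1.2, 0.2, 0.2]
gripper_width: 69.9
grasp_force: 0.0
clock: 28.55
position: [531.2, 87.7, 15.0]
ee_rot: [0.065, 0.998, 0.0, 0.001]
contact_force: [-0.9, 0.4, 6.3]
gripper_width: 41.5
grasp_force: 63.0
clock: 29.42
position: [530.3, 87.4, 164.1]
ee_rot: [0.065, 0.998, 0.0, -0.0]
contact_force: [0.5, 0.9, -2.7]
gripper_width: 40.9
grasp_force: 62.1
at [530.3  87.4 164.1] -7.5 -> delta cm [  4.98  25.35 -14.56] dyaw 12.2
at [530.3  87.4 164.1] -7.5 -> delta cm [ 4.98 25.35 -0.41] dyaw 12.2
```

```bash
python3 -m creep '{"translation":[[0.5,3,0],[1.5,8,0],[2.5,13,0],[3.5,18,0],[4.5,22,0],[4.9,25,0],[4.9,25.3,0],[4.9,25.3,0]],"delta_rot":[[0,0,2],[0,0,4],[0,0,6],[0,0,8],[0,0,10],[0,0,12.2],[0,0,12.2],[0,0,12.2]],"hand":[3.6,3.6,3.6,3.6,3.6,3.6,3.6,3.6]}'
python3 -m creep '{"translation":[[0,0,0],[0,0,0]],"delta_rot":[[0,0,0],[0,0,0]],"hand":[3.6,3.6]}'
python3 - <<'E'
from h import *
c,im,d=shot("wrist");P=cloud(d,c); save("w6.png",im)
h=cv2.cvtColor(im,cv2.COLOR_RGB2HSV); m=((h[...,0]<4)|(h[...,0]>176))&(h[...,1]>150)
q=near(np.where(m[...,None],P,1e6),492,334,150,(5,18)); print(len(q),cv2.minAreaRect(q[:,:2].astype(np.float32)),np.median(q[:,2]))
go(580.1,340.9,19.5,4.7)
look(M,ks=[1,2,5])
E
```

```text
clock: 30.42
position: [578.8, 339.8, 162.3]
ee_rot: [-0.041, 0.999, -0.001, -0.001]
contact_force: [-0.2, -0.2, -1.5]
gripper_width: 40.8
grasp_force: 62.0
clock: 30.68
position: [579.6, 339.5, 164.3]
ee_rot: [-0.041, 0.999, -0.0, -0.0]
contact_force: [-0.1, -0.2, -1.1]
gripper_width: 41.1
grasp_force: 62.0
2987 ((497.6942138671875, 334.96087646484375), (171.38894653320312, 75.76332092285156), 4.827393531799316) 13.785881448673479
at [579.6 339.6 164.4] 4.7 -> delta cm [  0.05   0.13 -14.49] dyaw 0.0
1 top [426.4 132.2 -15.8] z 2.1 309 0.91
2 top [ 428.6 -131.6  -19. ] z 3.0 313 1.13
5 top [420.2 -12.7 -16.2] z 2.7 299 0.93
```

View pics/w6.png

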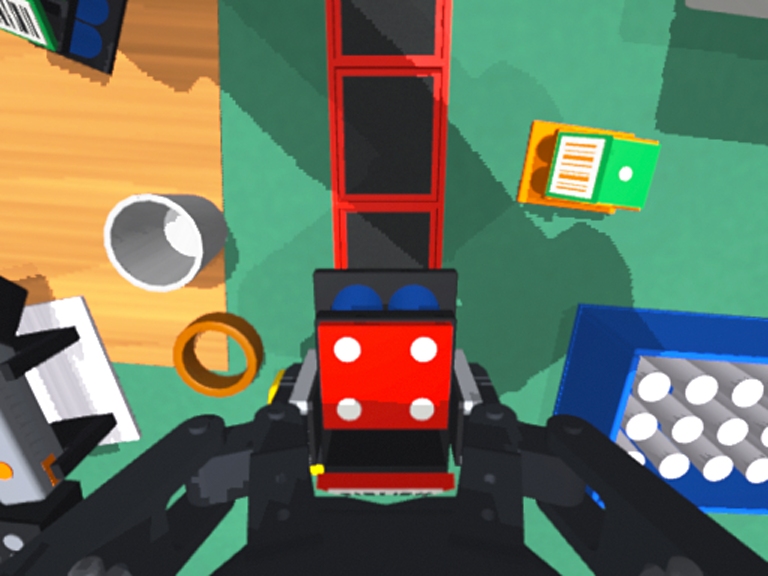

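The red tray runs straight ahead under the held module (tray centreline at (390,240)). The end nest is beneath it and the cup, tape and meter are clear.

```bash
python3 -m creep '{"translation":[[0,0.2,-3],[0,0.2,-6.5],[0,0.2,-9.5],[0,0.2,-12],[0,0.2,-13.5],[0,0.2,-14.2],[0,0.2,-14.5],[0,0.2,-14.5]],"delta_rot":[[0,0,0],[0,0,0],[0,0,0],[0,0,0],[0,0,0],[0,0,0],[0,0,0],[0,0,0]],"hand":[3.6,3.6,3.6,3.6,3.6,3.6,3.6,3.6]}'
python3 -m creep '{"translation":[[0,0,-0.1],[0,0,-0.1]],"delta_rot":[[0,0,0],[0,0,0]],"hand":[3.6,3.6]}'
```

```text
clock: 31.78
position: [580.0, 342.7, 19.9]
ee_rot: [-0.041, 0.999, 0.0, 0.001]
contact_force: [-0.3, -0.2, -2.6]
gripper_width: 40.9
grasp_force: 62.0
clock: 32.02
position: [580.1, 342.9, 19.1]
ee_rot: [-0.042, 0.999, 0.001, 0.001]
contact_force: [0.7, 0.8, 0.7]
gripper_width: 41.0
grasp_force: 62.1
```

```bash
python3 -m creep '{"translation":[[0,0,0],[0,0,0],[0,0,0],[0,0,0],[0,0,1],[0,0,4],[0,0,9],[0,0,14]],"delta_rot":[[0,0,0],[0,0,0],[0,0,0],[0,0,0],[0,0,0],[0,0,0],[0,0,0],[0,0,0]],"hand":[6.5,6.5,6.5,6.5,6.5,6.5,6.5,6.5]}'
python3 -m creep '{"translation":[[-1,-2,0.5],[-4,-6,0.5],[-7,-10,0.5],[-10,-14,0.5],[-13,-18,0.5],[-15,-20.5,0.5],[-15.3,-20.8,0.5],[-15.3,-20.8,0.5]],"delta_rot":[[0,0,-2],[0,0,-6],[0,0,-10],[0,0,-14],[0,0,-18],[0,0,-22],[0,0,-22],[0,0,-22]],"hand":[7,7,7,7,7,7,7,7]}'
python3 -m creep '{"translation":[[0,0,0],[0,0,0]],"delta_rot":[[0,0,0],[0,0,0]],"hand":[7,7]}'
python3 - <<'E'
from h import *
look({4:(580,342,5,4)})
look(M,ks=[2,5])
c,im,d=shot("wrist");P=cloud(d,c); v,z,N,co=fit([P],*M[1]); print(v,z,N,co); go(v[0],v[1],14,v[2])
E
```

```text
clock: 33.02
position: [579.6, 342.3, 160.3]
ee_rot: [-0.041, 0.999, -0.0, 0.0]
contact_force: [0.6, 1.2, 0.5]
gripper_width: 65.1
grasp_force: 0.0
clock: 34.02
position: [427.3, 134.9, 164.0]
ee_rot: [0.15, 0.989, 0.001, 0.001]
contact_force: [-0.2, 0.3, -0.2]
gripper_width: 69.9
grasp_force: 0.0
clock: 34.28
position: [427.1, 135.0, 163.0]
ee_rot: [0.15, 0.989, -0.0, -0.0]
contact_force: [0.5, -0.6, -0.1]
gripper_width: 70.0
grasp_force: 0.0
4 top [579.4 343.1   6.8] z 7.3 356 3.11
2 top [ 428.9 -131.8  -19.2] z 2.8 312 1.0
5 top [419.4 -12.3 -17.2] z 3.0 309 1.09
[426.78906471 133.39859564 -17.26581448] 0.4451014853603434 1406 0.6106104431912783
at [426.8 134.7 162.9] -17.2 -> delta cm [  0.    -0.13 -14.89] dyaw -0.0
```

```bash
python3 -m creep '{"translation":[[0,-0.1,-3],[0,-0.1,-7],[0,-0.1,-10.5],[0,-0.1,-13],[0,-0.1,-14.3],[0,-0.1,-14.8],[0,-0.1,-14.8],[0,-0.1,-14.8]],"delta_rot":[[0,0,0],[0,0,0],[0,0,0],[0,0,0],[0,0,0],[0,0,0],[0,0,0],[0,0,0]],"hand":[7,7,7,7,7,7,7,7]}'
python3 -m creep '{"translation":[[0,0,0],[0,0,0],[0,0,0],[0,0,0],[0,0,0],[0,0,0],[0,0,0]],"delta_rot":[[0,0,0],[0,0,0],[0,0,0],[0,0,0],[0,0,0],[0,0,0],[0,0,0]],"hand":[3.6,3.6,3.6,3.6,3.6,3.6,3.6]}'
python3 -m creep '{"translation":[[0,0,1],[0,0,4],[0,0,8],[0,0,12],[0,0,14],[0,0,15],[0,0,15]],"delta_rot":[[0,0,0],[0,0,0],[0,0,0],[0,0,0],[0,0,0],[0,0,0],[0,0,0]],"hand":[3.6,3.6,3.6,3.6,3.6,3.6,3.6]}'
python3 - <<'E'
from h import *
go(566.7,-330.5,160,4.8)
E
```

```text
clock: 35.42
position: [427.2, 133.8, 15.9]
ee_rot: [0.15, 0.989, 0.001, 0.001]
contact_force: [0.3, 0.7, 0.4]
gripper_width: 69.9
grasp_force: 0.0
clock: 36.3
position: [427.0, 133.6, 15.9]
ee_rot: [0.15, 0.989, 0.0, 0.0]
contact_force: [-0.3, 0.6, 5.6]
gripper_width: 40.8
grasp_force: 62.6
clock: 37.17
position: [426.3, 133.3, 165.2]
ee_rot: [0.15, 0.989, 0.0, 0.0]
contact_force: [-0.6, -0.8, -2.3]
gripper_width: 40.8
grasp_force: 61.6
at [426.3 133.3 165.2] -17.3 -> delta cm [ 14.04 -46.38  -0.52] dyaw 22.1
```

```bash
python3 -m creep '{"translation":[[1,-3,0],[2.5,-8,0],[4,-13,0],[5.5,-18,0],[7,-23,0],[8.5,-28,0],[10,-33,0],[11.5,-38,0]],"delta_rot":[[0,0,2],[0,0,5],[0,0,8],[0,0,11],[0,0,14],[0,0,17],[0,0,20],[0,0,22.1]],"hand":[3.6,3.6,3.6,3.6,3.6,3.6,3.6,3.6]}'
python3 -m creep '{"translation":[[1.5,-5],[2.5,-8],[2.5,-8.4],[2.5,-8.4],[2.5,-8.4]],"delta_rot":[[0,0,0],[0,0,0],[0,0,0],[0,0,0],[0,0,0]],"hand":[3.6,3.6,3.6,3.6,3.6]}' 2>&1 | tail -3
python3 -m creep '{"translation":[[1.5,-5,0],[2.5,-8,0],[2.5,-8.4,0],[2.5,-8.4,0],[2.5,-8.4,0]],"delta_rot":[[0,0,0],[0,0,0],[0,0,0],[0,0,0],[0,0,0]],"hand":[3.6,3.6,3.6,3.6,3.6]}'
python3 - <<'E'
from h import *
c,im,d=shot("wrist");P=cloud(d,c)
h=cv2.cvtColor(im,cv2.COLOR_RGB2HSV); m=(h[...,0]>50)&(h[...,0]<72)&(h[...,1]>190)
q=near(np.where(m[...,None],P,1e6),479,-338,150,(7,18)); print(len(q),cv2.minAreaRect(q[:,:2].astype(np.float32)),np.median(q[:,2]))
go(566.7,-330.5,20.5,4.8)
save("w7.png",im); look(M,ks=[2,5])
E
```

```text
clock: 38.17
position: [541.0, -248.1, 162.9]
ee_rot: [-0.043, 0.999, 0.001, -0.002]
contact_force: [2.2, 0.3, -2.2]
gripper_width: 40.8
grasp_force: 61.6
$.translation[0]: bad value
clock: 38.8
position: [566.2, -329.5, 164.6]
ee_rot: [-0.043, 0.999, 0.0, -0.001]
contact_force: [0.2, -0.0, -1.7]
gripper_width: 40.6
grasp_force: 61.7
1181 ((486.8993225097656, -336.9299621582031), (159.71913146972656, 75.50849914550781), 4.527560234069824) 14.030676449800353
at [ 566.4 -329.4  165. ] 4.9 -> delta cm [  0.03  -0.11 -14.45] dyaw -0.1
2 top [ 428.7 -131.7  -19.3] z 2.7 307 1.11
5 top [420.2 -12.9 -14.9] z 2.5 307 0.93
```

View pics/w7.png

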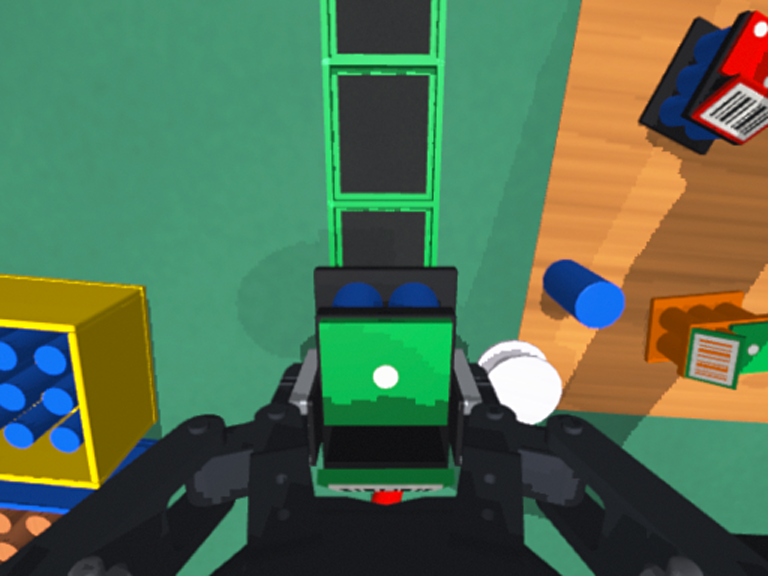

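The green tray's end nest is under module 1 (tray centreline at (385,240)), and the spool, cell and driver are clear.

```bash
python3 -m creep '{"translation":[[0,-0.1,-3],[0,-0.1,-6.5],[0,-0.1,-9.5],[0,-0.1,-12],[0,-0.1,-13.5],[0,-0.1,-14.2],[0,-0.1,-14.5],[0,-0.1,-14.5]],"delta_rot":[[0,0,0],[0,0,0],[0,0,0],[0,0,0],[0,0,0],[0,0,0],[0,0,0],[0,0,0]],"hand":[3.6,3.6,3.6,3.6,3.6,3.6,3.6,3.6]}'
python3 -m creep '{"translation":[[0,0,-0.1],[0,0,-0.1]],"delta_rot":[[0,0,0],[0,0,0]],"hand":[3.6,3.6]}'
```

```text
clock: 39.9
position: [567.1, -331.7, 20.9]
ee_rot: [-0.042, 0.999, -0.0, 0.001]
contact_force: [0.4, -0.0, -1.7]
gripper_width: 40.7
grasp_force: 61.7
clock: 40.15
position: [567.2, -331.9, 20.0]
ee_rot: [-0.042, 0.999, -0.0, 0.001]
contact_force: [-0.1, 0.9, 0.5]
gripper_width: 41.0
grasp_force: 61.8
```

```bash
python3 -m creep '{"translation":[[0,0,0],[0,0,0],[0,0,0],[0,0,0],[0,0,1],[0,0,4],[0,0,9],[0,0,14]],"delta_rot":[[0,0,0],[0,0,0],[0,0,0],[0,0,0],[0,0,0],[0,0,0],[0,0,0],[0,0,0]],"hand":[6.5,6.5,6.5,6.5,6.5,6.5,6.5,6.5]}'
python3 -m creep '{"translation":[[-2,4,0.5],[-4,9,0.5],[-6,14,0.5],[-8,19,0.5],[-11,24,0.5],[-13,28.5,0.5],[-14.6,32,0.5],[-14.6,32,0.5]],"delta_rot":[[0,0,-2],[0,0,-5],[0,0,-8],[0,0,-11],[0,0,-14],[0,0,-17],[0,0,-19.8],[0,0,-19.8]],"hand":[7,7,7,7,7,7,7,7]}'
python3 -m creep '{"translation":[[0,0,0],[0,0,0]],"delta_rot":[[0,0,0],[0,0,0]],"hand":[7,7]}'
python3 - <<'E'
from h import *
look({1:(567,-331,5,4),4:(580,342,5,4)})
look(M,ks=[2])
c,im,d=shot("wrist");P=cloud(d,c); v,z,N,co=fit([P],*M[5]); print(v,z,N,co); go(v[0],v[1],14,v[2])
E
```

```text
clock: 41.15
position: [566.5, -331.7, 161.2]
ee_rot: [-0.042, 0.999, -0.0, 0.0]
contact_force: [0.6, -0.3, 0.8]
gripper_width: 65.2
grasp_force: 0.0
clock: 42.15
position: [420.0, -10.0, 165.2]
ee_rot: [0.128, 0.992, 0.0, 0.001]
contact_force: [0.4, 0.0, -0.2]
gripper_width: 70.1
grasp_force: 0.0
clock: 42.4
position: [421.0, -12.2, 164.2]
ee_rot: [0.131, 0.991, 0.0, 0.0]
contact_force: [-0.3, 0.2, 0.2]
gripper_width: 70.0
grasp_force: 0.0
1 top [ 566.5 -331.2    5. ] z 7.1 382 2.66
4 top [579.6 343.4   4.2] z 7.2 353 2.97
2 top [ 429.1 -132.1  -19.8] z 2.7 266 1.13
[420.4277719  -11.76669344 -15.5935    ] 0.49003713248659614 1404 0.615009038736708
at [420.8 -12.3 164. ] -15.0 -> delta cm [ -0.03   0.05 -15.  ] dyaw -0.5
```

```bash
python3 -m creep '{"translation":[[0,0,-3],[0,0,-7],[0,0,-10.5],[0,0,-13],[0,0,-14.3],[0,0,-14.9],[0,0,-14.9],[0,0,-14.9]],"delta_rot":[[0,0,-0.5],[0,0,-0.5],[0,0,-0.5],[0,0,-0.5],[0,0,-0.5],[0,0,-0.5],[0,0,-0.5],[0,0,-0.5]],"hand":[7,7,7,7,7,7,7,7]}'
python3 -m creep '{"translation":[[0,0,0],[0,0,0],[0,0,0],[0,0,0],[0,0,0],[0,0,0],[0,0,0]],"delta_rot":[[0,0,0],[0,0,0],[0,0,0],[0,0,0],[0,0,0],[0,0,0],[0,0,0]],"hand":[3.6,3.6,3.6,3.6,3.6,3.6,3.6]}'
python3 -m creep '{"translation":[[0,0,1],[0,0,4],[0,0,8],[0,0,12],[0,0,14],[0,0,15],[0,0,15]],"delta_rot":[[0,0,0],[0,0,0],[0,0,0],[0,0,0],[0,0,0],[0,0,0],[0,0,0]],"hand":[3.6,3.6,3.6,3.6,3.6,3.6,3.6]}'
python3 - <<'E'
from h import *
go(391.3,-345.5,160,4.8)
E
```

```text
clock: 43.55
position: [421.1, -11.6, 15.6]
ee_rot: [0.135, 0.991, 0.0, 0.001]
contact_force: [-0.5, 0.5, 0.2]
gripper_width: 70.0
grasp_force: 0.0
clock: 44.42
position: [421.0, -11.5, 15.8]
ee_rot: [0.134, 0.991, 0.0, 0.001]
contact_force: [-1.6, -0.0, 5.4]
gripper_width: 40.7
grasp_force: 61.8
clock: 45.3
position: [420.4, -11.6, 165.3]
ee_rot: [0.135, 0.991, 0.0, 0.0]
contact_force: [-0.6, -0.2, -2.4]
gripper_width: 41.1
grasp_force: 61.1
at [420.4 -11.6 165.3] -15.5 -> delta cm [ -2.91 -33.39  -0.53] dyaw 20.3
```

```bash
python3 -m creep '{"translation":[[0,-3,0],[0,-8,0],[0,-13,0],[-1,-18,0],[-1.5,-23,0],[-2,-28,0],[-2.9,-32,0],[-2.9,-33.4,0]],"delta_rot":[[0,0,2],[0,0,5],[0,0,8],[0,0,11],[0,0,14],[0,0,17],[0,0,20.3],[0,0,20.3]],"hand":[3.6,3.6,3.6,3.6,3.6,3.6,3.6,3.6]}'
python3 -m creep '{"translation":[[0,0,0],[0,0,0],[0,0,0]],"delta_rot":[[0,0,0],[0,0,0],[0,0,0]],"hand":[3.6,3.6,3.6]}'
python3 - <<'E'
from h import *
go(391.3,-345.5,20.5,4.8)
look({2:M[2],1:(567,-331,5,4)})
E
```

```text
clock: 46.3
position: [390.1, -346.9, 163.1]
ee_rot: [-0.041, 0.999, 0.001, -0.002]
contact_force: [0.2, 0.5, -1.5]
gripper_width: 40.9
grasp_force: 61.3
clock: 46.68
position: [391.9, -344.5, 165.1]
ee_rot: [-0.043, 0.999, 0.0, -0.0]
contact_force: [0.5, 0.5, -0.6]
gripper_width: 40.8
grasp_force: 61.3
at [ 391.9 -344.5  165.1] 4.9 -> delta cm [ -0.06  -0.1  -14.46] dyaw -0.1
2 top [ 428.8 -132.1  -19.1] z 3.2 316 0.95
1 top [ 566.7 -331.9    4.6] z 6.8 352 2.33
```

```bash
python3 -m creep '{"translation":[[0,-0.1,-3],[0,-0.1,-6.5],[0,-0.1,-9.5],[0,-0.1,-12],[0,-0.1,-13.5],[0,-0.1,-14.2],[0,-0.1,-14.5],[0,-0.1,-14.5]],"delta_rot":[[0,0,0],[0,0,0],[0,0,0],[0,0,0],[0,0,0],[0,0,0],[0,0,0],[0,0,0]],"hand":[3.6,3.6,3.6,3.6,3.6,3.6,3.6,3.6]}'
python3 -m creep '{"translation":[[0,0,-0.1],[0,0,-0.1]],"delta_rot":[[0,0,0],[0,0,0]],"hand":[3.6,3.6]}'
```

```text
clock: 47.72
position: [392.0, -346.8, 20.6]
ee_rot: [-0.042, 0.999, -0.0, 0.0]
contact_force: [0.7, 0.2, -2.1]
gripper_width: 41.1
grasp_force: 61.4
clock: 47.98
position: [392.1, -346.9, 19.9]
ee_rot: [-0.042, 0.999, -0.0, 0.001]
contact_force: [-0.6, 0.5, 1.5]
gripper_width: 41.0
grasp_force: 61.5
```

```bash
python3 -m creep '{"translation":[[0,0,0],[0,0,0],[0,0,0],[0,0,0],[0,0,1],[0,0,4],[0,0,9],[0,0,14]],"delta_rot":[[0,0,0],[0,0,0],[0,0,0],[0,0,0],[0,0,0],[0,0,0],[0,0,0],[0,0,0]],"hand":[6.5,6.5,6.5,6.5,6.5,6.5,6.5,6.5]}'
python3 -m creep '{"translation":[[0.5,3,0.5],[1,7,0.5],[2,11,0.5],[3,15,0.5],[3.5,19,0.5],[3.7,21.5,0.5],[3.7,21.5,0.5],[3.7,21.5,0.5]],"delta_rot":[[0,0,-2],[0,0,-6],[0,0,-10],[0,0,-14],[0,0,-19],[0,0,-23.6],[0,0,-23.6],[0,0,-23.6]],"hand":[7,7,7,7,7,7,7,7]}'
python3 -m creep '{"translation":[[0,0,0],[0,0,0]],"delta_rot":[[0,0,0],[0,0,0]],"hand":[7,7]}'
python3 - <<'E'
from h import *
look({5:(391.5,-346,5,4),1:(567,-331,5,4),4:(580,342,5,4)})
c,im,d=shot("wrist");P=cloud(d,c); v,z,N,co=fit([P],*M[2]); print(v,z,N,co); go(v[0],v[1],14,v[2])
E
```

```text
clock: 48.98
position: [391.3, -346.5, 161.2]
ee_rot: [-0.042, 0.999, -0.0, 0.0]
contact_force: [1.0, 0.2, 0.7]
gripper_width: 64.9
grasp_force: 0.0
clock: 49.98
position: [428.6, -131.9, 164.5]
ee_rot: [0.163, 0.987, 0.0, 0.0]
contact_force: [0.4, -1.1, 0.1]
gripper_width: 69.9
grasp_force: 0.0
clock: 50.22
position: [428.4, -132.3, 164.1]
ee_rot: [0.164, 0.987, -0.0, -0.0]
contact_force: [-0.6, -0.5, -0.5]
gripper_width: 69.7
grasp_force: 0.0
5 top [ 391.2 -347.3    5.1] z 7.2 386 2.67
1 top [ 565.9 -331.5    5.4] z 7.2 375 2.58
4 top [577.  343.5   6.2] z 7.5 354 2.96
[ 429.86921566 -129.7169865   -19.08121186] 0.43726038520379124 1400 0.5958582792944364
at [ 428.5 -132.1  164. ] -18.8 -> delta cm [  0.14   0.23 -15.  ] dyaw -0.3
```

```bash
python3 -m creep '{"translation":[[0.1,0.2,-3],[0.1,0.2,-7],[0.1,0.2,-10.5],[0.1,0.2,-13],[0.1,0.2,-14.3],[0.1,0.2,-14.9],[0.1,0.2,-14.9],[0.1,0.2,-14.9]],"delta_rot":[[0,0,-0.3],[0,0,-0.3],[0,0,-0.3],[0,0,-0.3],[0,0,-0.3],[0,0,-0.3],[0,0,-0.3],[0,0,-0.3]],"hand":[7,7,7,7,7,7,7,7]}'
python3 -m creep '{"translation":[[0,0,0],[0,0,0],[0,0,0],[0,0,0],[0,0,0],[0,0,0],[0,0,0]],"delta_rot":[[0,0,0],[0,0,0],[0,0,0],[0,0,0],[0,0,0],[0,0,0],[0,0,0]],"hand":[3.6,3.6,3.6,3.6,3.6,3.6,3.6]}'
python3 -m creep '{"translation":[[0,0,1],[0,0,4],[0,0,8],[0,0,12],[0,0,14],[0,0,15],[0,0,15]],"delta_rot":[[0,0,0],[0,0,0],[0,0,0],[0,0,0],[0,0,0],[0,0,0],[0,0,0]],"hand":[3.6,3.6,3.6,3.6,3.6,3.6,3.6]}'
python3 - <<'E'
from h import *
go(404.7,327,160,4.7)
E
```

```text
clock: 51.32
position: [430.3, -129.6, 15.9]
ee_rot: [0.165, 0.986, 0.0, 0.001]
contact_force: [-0.4, -0.8, -0.2]
gripper_width: 69.9
grasp_force: 0.0
clock: 52.2
position: [430.0, -129.6, 15.9]
ee_rot: [0.165, 0.986, 0.0, 0.001]
contact_force: [-1.3, 0.3, 5.5]
gripper_width: 40.8
grasp_force: 62.2
clock: 53.08
position: [429.3, -129.5, 165.2]
ee_rot: [0.166, 0.986, 0.0, 0.0]
contact_force: [-0.6, 0.4, -3.6]
gripper_width: 40.8
grasp_force: 61.3
at [ 429.3 -129.5  165.2] -19.1 -> delta cm [-2.46 45.65 -0.52] dyaw 23.8
```

```bash
python3 -m creep '{"translation":[[0,3,0],[0,8,0],[0,13,0],[0,18,0],[0,23,0],[-0.5,28,0],[-1,33,0],[-1.5,38,0]],"delta_rot":[[0,0,2],[0,0,5],[0,0,8],[0,0,11],[0,0,14],[0,0,17],[0,0,20],[0,0,23.8]],"hand":[3.6,3.6,3.6,3.6,3.6,3.6,3.6,3.6]}'
python3 -m creep '{"translation":[[-0.5,4,0],[-0.9,7,0],[-0.9,7.6,0],[-0.9,7.6,0],[-0.9,7.6,0],[-0.9,7.6,0]],"delta_rot":[[0,0,0],[0,0,0],[0,0,0],[0,0,0],[0,0,0],[0,0,0]],"hand":[3.6,3.6,3.6,3.6,3.6,3.6]}'
python3 - <<'E'
from h import *
go(404.7,327,20.5,4.7)
E
```

```text
clock: 54.08
position: [413.5, 251.4, 163.5]
ee_rot: [-0.042, 0.999, -0.001, -0.001]
contact_force: [0.4, 0.1, -1.5]
gripper_width: 41.1
grasp_force: 61.4
clock: 54.82
position: [405.7, 325.4, 165.1]
ee_rot: [-0.041, 0.999, -0.0, -0.0]
contact_force: [0.2, -0.1, -2.5]
gripper_width: 40.8
grasp_force: 61.5
at [405.7 325.4 165.1] 4.7 -> delta cm [ -0.1    0.16 -14.46] dyaw 0.0
```

```bash
python3 -m creep '{"translation":[[-0.1,0.1,-3],[-0.1,0.1,-6.5],[-0.1,0.1,-9.5],[-0.1,0.1,-12],[-0.1,0.1,-13.5],[-0.1,0.1,-14.2],[-0.1,0.1,-14.5],[-0.1,0.1,-14.5]],"delta_rot":[[0,0,0],[0,0,0],[0,0,0],[0,0,0],[0,0,0],[0,0,0],[0,0,0],[0,0,0]],"hand":[3.6,3.6,3.6,3.6,3.6,3.6,3.6,3.6]}'
python3 -m creep '{"translation":[[0,0,-0.1],[0,0,-0.1]],"delta_rot":[[0,0,0],[0,0,0]],"hand":[3.6,3.6]}'
```

```text
clock: 55.82
position: [404.9, 327.8, 20.7]
ee_rot: [-0.041, 0.999, 0.0, 0.0]
contact_force: [0.6, -0.0, -2.4]
gripper_width: 41.0
grasp_force: 61.6
clock: 56.08
position: [404.9, 327.9, 20.0]
ee_rot: [-0.042, 0.999, 0.001, 0.001]
contact_force: [-0.6, -0.7, 2.0]
gripper_width: 41.1
grasp_force: 61.8
```

Release, lift, back off to the middle, then a final look.

```bash
python3 -m creep '{"translation":[[0,0,0],[0,0,0],[0,0,0],[0,0,0],[0,0,1],[0,0,4],[0,0,9],[0,0,14]],"delta_rot":[[0,0,0],[0,0,0],[0,0,0],[0,0,0],[0,0,0],[0,0,0],[0,0,0],[0,0,0]],"hand":[6.5,6.5,6.5,6.5,6.5,6.5,6.5,6.5]}'
python3 -m creep '{"translation":[[0,-2,4],[0,-7,8],[0,-12,12],[0,-17,16],[0,-22,20],[0,-26,21],[0,-30,21],[0,-33,21]],"delta_rot":[[0,0,0],[0,0,0],[0,0,0],[0,0,0],[0,0,0],[0,0,0],[0,0,0],[0,0,0]],"hand":[7,7,7,7,7,7,7,7]}'
python3 -m creep '{"translation":[[0,0,0],[0,0,0]],"delta_rot":[[0,0,0],[0,0,0]],"hand":[7,7]}'
python3 - <<'E'
from h import *
look({5:(391.5,-346,5,4),1:(567,-331,5,4),4:(580,342,5,4),2:(405,327,5,4)})
c,im,d=shot("wrist"); P=cloud(d,c); q=near(P,691,87,80,(77,90)); print(len(q),cv2.minAreaRect(q[:,:2].astype(np.float32)))
c,im,d=shot("top"); save("topF.png",im,1.55)
E
```

```text
clock: 57.08
position: [404.5, 327.2, 161.2]
ee_rot: [-0.041, 0.999, -0.0, 0.0]
contact_force: [0.7, 1.4, -0.9]
gripper_width: 64.8
grasp_force: 0.0
clock: 58.08
position: [403.8, -4.3, 370.2]
ee_rot: [-0.041, 0.999, 0.0, 0.001]
contact_force: [0.5, 0.1, -0.4]
gripper_width: 69.6
grasp_force: 0.0
clock: 58.32
position: [404.4, -2.5, 369.4]
ee_rot: [-0.041, 0.999, 0.0, 0.0]
contact_force: [0.4, -0.5, -0.2]
gripper_width: 70.1
grasp_force: 0.0
5 top [ 391.1 -347.2    4.1] z 6.9 398 2.39
1 top [ 566.  -331.8    3.4] z 7.0 385 2.81
4 top [579.1 343.6   4.9] z 7.2 353 2.97
2 top [404.8 332.5   3.3] z 7.4 366 2.82
875 ((686.02490234375, 86.80606079101562), (110.15335083007812, 33.99473571777344), 15.436965942382812)
```

View pics/topF.png

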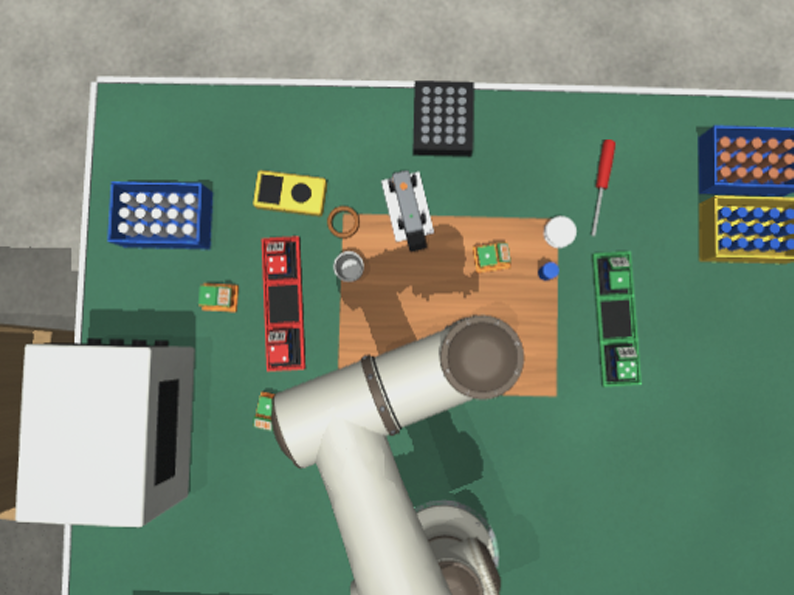

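All four modules sit in their trays: red at (277,262) and (279,348), green at (617,275) and (623,363). The scanner is in its cradle at (408,205) and the bystanders haven't moved. Module 2's fit came out 5 mm sideways, so I'm checking it with the other cameras.

```bash
python3 - <<'E'
from h import *
G={4:(580,342,5,4),2:(405,327,5,4)}
c,im,d,P=look(G,"wrist"); look(G,"side"); look(G,"top")
c,im,d=shot("top"); save("rej.png",im[145:245,160:210],6)
E
```

```text
4 wrist [580.5 344.    4.4] z 4.6 1123 2.27
2 wrist [405.4 334.2   4.9] z 4.5 1385 2.52
4 side [578.9 343.2   7.2] z 6.4 231 3.08
2 side [404.4 334.5   6.3] z 4.3 236 3.21
4 top [579.2 343.4   3.2] z 7.0 356 2.86
2 top [404.4 329.9 -10.4] z 7.0 373 3.0
```

View pics/rej.png

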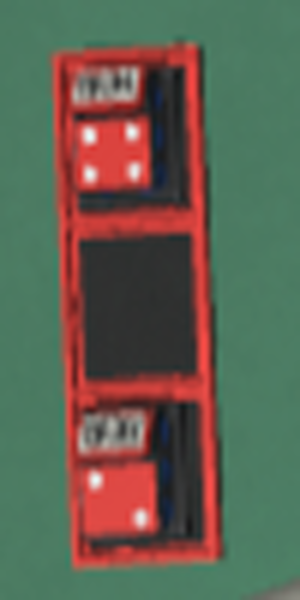

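```bash
python3 - <<'E'
from h import *
c,im,d=shot("wrist"); P=cloud(d,c); Q=P[P[...,2]>20]
for k,g in {4:(580,342,5,4),2:(405,330,5,4)}.items():
    v,z,N,co=fit([Q],*g); print(k,v.round(1),round(z,1),N,round(co,2))
    q=near(P,v[0]-14,v[1]-1,13,(44,60)); a=np.linalg.lstsq(np.c_[q[:,:2]-q[:,:2].mean(0),np.ones(len(q))],q[:,2],rcond=None)[0]; print("tag tilt deg",np.degrees(a[:2]).round(1),"z",a[2].round(1),len(q))
    a_=np.radians(4.7); dx,dy=v[0]-492.4,v[1]-334.2; print("in tray",(dx*np.cos(a_)+dy*np.sin(a_)).round(1),(-dx*np.sin(a_)+dy*np.cos(a_)).round(1))
E
```

```text
4 [580.6 344.1   4.8] 4.3 959 1.13
tag tilt deg [0.  1.1] z 50.3 132
in tray 88.8 2.6
2 [405.4 334.3   4.9] 4.3 1208 0.82
tag tilt deg [ 0.3 -0.3] z 50.0 182
in tray -86.8 7.2
```

It is flat on the floor (tilt under 0.5°, z = 4.3) but sits against the nest wall, so it was probably knocked. There's plenty of time, so I'll re-centre it gently.

```bash
python3 -m creep '{"translation":[[0,4,0],[0,9,0],[0,14,-3],[0,19,-8],[0,24,-13],[0,29,-18],[0,32.6,-21],[0,32.8,-21]],"delta_rot":[[0,0,0],[0,0,0],[0,0,0],[0,0,0],[0,0,0],[0,0,0],[0,0,0],[0,0,0]],"hand":[8,8,8,8,8,8,8,8]}'
python3 -m creep '{"translation":[[0,0.3,0],[0,0.3,-3],[0,0.3,-6.5],[0,0.3,-10],[0,0.3,-12.5],[0,0.3,-13.9],[0,0.3,-13.9],[0,0.3,-13.9]],"delta_rot":[[0,0,0],[0,0,0],[0,0,0],[0,0,0],[0,0,0],[0,0,0],[0,0,0],[0,0,0]],"hand":[8,8,8,8,8,8,8,8]}'
python3 -m creep '{"translation":[[0,0,0],[0,0,0],[0,0,0],[0,0,0],[0,0,0],[0,0,0],[0,0,0],[0,0,0]],"delta_rot":[[0,0,0],[0,0,0],[0,0,0],[0,0,0],[0,0,0],[0,0,0],[0,0,0],[0,0,0]],"hand":[6,5.4,5,4.7,4.5,4.3,4.2,4.2]}'
python3 -m creep '{"translation":[[0,0,0],[0,0,0],[0,0,0],[0,0,0],[0,0,1],[0,0,4],[0,0,9],[0,0,14]],"delta_rot":[[0,0,0],[0,0,0],[0,0,0],[0,0,0],[0,0,0],[0,0,0],[0,0,0],[0,0,0]],"hand":[6.5,6.5,6.5,6.5,6.5,6.5,6.5,6.5]}'
python3 -m creep '{"translation":[[0,-2,4],[0,-7,8],[0,-12,12],[0,-17,16],[0,-22,20],[0,-26,21],[0,-30,21],[0,-33,21]],"delta_rot":[[0,0,0],[0,0,0],[0,0,0],[0,0,0],[0,0,0],[0,0,0],[0,0,0],[0,0,0]],"hand":[7,7,7,7,7,7,7,7]}'
python3 -m creep '{"translation":[[0,0,0],[0,0,0]],"delta_rot":[[0,0,0],[0,0,0]],"hand":[7,7]}'
python3 - <<'E'
from h import *
for n in("wrist","top","side"):
    c,im,d=shot(n); P=cloud(d,c); Q=P[P[...,2]>20]
    for k,g in {4:(580,342,5,4),2:(405,330,5,4),1:(567,-331,5,4),5:(391.5,-346.5,5,4)}.items():
        v,z,N,co=fit([Q],*g); print(n,k,v.round(1),round(z,1),N,round(co,2))
E
```

```text
clock: 59.72
position: [403.2, 326.4, 155.5]
ee_rot: [-0.043, 0.999, -0.003, -0.002]
contact_force: [-0.5, -0.1, -0.3]
gripper_width: 79.8
grasp_force: 0.0
clock: 60.72
position: [405.4, 329.1, 21.5]
ee_rot: [-0.041, 0.999, 0.001, 0.001]
contact_force: [0.6, 0.5, 0.1]
gripper_width: 79.9
grasp_force: 0.0
clock: 61.72
position: [404.8, 328.7, 20.2]
ee_rot: [-0.041, 0.999, 0.0, 0.0]
contact_force: [1.3, 3.0, 1.6]
gripper_width: 42.3
grasp_force: 1.3
clock: 62.72
position: [404.4, 328.1, 162.2]
ee_rot: [-0.041, 0.999, -0.0, 0.0]
contact_force: [0.4, -0.6, -0.4]
gripper_width: 65.0
grasp_force: 0.0
clock: 63.72
position: [403.8, -3.3, 371.2]
ee_rot: [-0.041, 0.999, 0.0, 0.001]
contact_force: [0.4, 0.9, -0.5]
gripper_width: 70.5
grasp_force: 0.0
clock: 63.98
position: [404.3, -1.5, 370.5]
ee_rot: [-0.041, 0.999, 0.0, 0.0]
contact_force: [-0.5, -0.1, -0.2]
gripper_width: 69.8
grasp_force: 0.0
wrist 4 [580.6 344.2   4.8] 4.3 964 1.09
wrist 2 [405.8 330.5   4.5] 4.2 1216 0.8
wrist 1 [ 567.3 -332.6    5.2] 4.6 1083 0.99
wrist 5 [ 392.3 -347.5    4.7] 4.6 1349 0.71
top 4 [578.3 343.2   3.5] 6.3 286 1.33
top 2 [405.5 329.2   5.6] 6.4 306 0.98
top 1 [ 564.8 -331.9    4.6] 6.1 302 1.06
top 5 [ 390.9 -347.2    5.6] 6.2 323 1.01
side 4 [579.8 343.6   3.6] 4.2 199 2.09
side 2 [403.4 329.    6. ] 5.2 206 2.32
side 1 [ 564.8 -329.9    5.3] 5.1 406 1.33
side 5 [ 389.8 -344.9    4.6] 5.3 421 1.15
```

All of them are flat in their nests, so I'm handing in.

```bash
python3 -c "
from bench import *
print(job_done())"
```

```text
the job is handed in; nothing more can be done
None
```

The job is handed in: modules 1, 2, 4 and 5 (3 was absent) were scanned in dot order, though the interface gives no read confirmation; the scanner is back in its cradle, 1 and 5 lie flat in the green tray, and 2 (re-centred once) and 4 in the red.

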